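Pack the sauce bottles into the round pot

TASK

Fill the round steel pot so that all seven sauce bottles stand upright in it, on its floor, six around one: two are missing, one standing on the counter and one lying in the sloped rest. Stand the lying bottle up on the white board first and let go of it, so that you can take it again by its cap from above. Lower both bottles gently into the pot rather than dropping them, and leave the other things on the counter where they are.

Things in the scene. Friction and masses are not known exactly. Their poses are not given: they have to be found in the camera images.
- pot: round open steel pot, fixed, upright, 80 mm high, inner diameter 152 mm, wall 3 mm, the top 12 mm flaring out to 172 mm, inner floor 5 mm up. Origin: centre of its underside on the counter; z up. At the start five bottles stand in it at 60, 120, 180, 240 and 300 degrees about its z (from its x), each 51 mm from its axis; the middle and the place at 0 degrees (+x) are free
- pot_gap_middle (a point): the free place in the middle of the pot: point on the pot's inner floor, on its axis
- pot_gap_side (a point): the free place in the outer ring: point on the pot's inner floor 50 mm from its axis, along the pot's +x
- bottle_lying_mid (a point): off-white sauce bottle lying in the sloped rest, 150 mm long, 0.14 to 0.28 kg. From its base: 36 mm flat foot, round body 48 mm wide from 24 to 70 mm, shoulder and neck to 100, cap 30 mm wide to 138, 12 mm nozzle. Point on its axis 75 mm from the base; z runs base to cap; cap's middle is 44 mm further along z. At the start z rises 25 degrees, cap end high, cap's middle 0.09 m above the counter
- bottle_standing_mid (a point): same kind of off-white sauce bottle, standing on the counter in a row with the shaker and the cup stack (in any order); same shape, size and mass range. Point on its axis 75 mm above its base; z from base to cap, the cap's middle 44 mm further along z
- rest: sloped steel rest in which one bottle lies, fixed, 90 x 70 mm: a V trough rising 25 degrees towards its own +x, with a foot lip; upper end about 65 mm above the counter. It holds the lower 78 mm of the bottle; shoulder and cap are free. Origin: centre of its underside; +x is the level direction in which the cap points
- board_top (a point): white plastic board, fixed, 140 mm (x) x 180 mm (y), 12 mm thick, lying clear on the counter. This point: centre of its upper face; z up
- bottle1_mid (a point): sauce bottle already standing loose in the pot at 60 degrees about the pot's z, same shape and size as the other two; point on its axis 75 mm above its base, z towards its cap
- bottle2_mid (a point): sauce bottle already standing loose in the pot at 120 degrees about the pot's z, same shape and size as the other two; point on its axis 75 mm above its base, z towards its cap
- bottle3_mid (a point): sauce bottle already standing loose in the pot at 180 degrees about the pot's z, same shape and size as the other two; point on its axis 75 mm above its base, z towards its cap
- bottle4_mid (a point): sauce bottle already standing loose in the pot at 240 degrees about the pot's z, same shape and size as the other two; point on its axis 75 mm above its base, z towards its cap
- bottle5_mid (a point): sauce bottle already standing loose in the pot at 300 degrees about the pot's z, same shape and size as the other two; point on its axis 75 mm above its base, z towards its cap
- shaker: bystander: steel shaker, 60 mm in diameter, 100 mm tall; origin: centre of its underside
- cups: bystander: upside-up stack of paper cups, 74 mm across at the top, 109 mm tall; origin: centre of its underside
- spoon: bystander: steel spoon 180 mm long lying on the counter beyond the sloped rest; origin on the counter below it
- spreader: bystander: wooden T-shaped batter spreader lying on the counter beyond the pot, handle 170 mm, head 150 mm; origin where handle meets head
Things that resemble listed ones, but are neither listed nor needed, are in the scene too. Leave any pink or red look-alike of the part that bears bottle_standing_mid alone. What is shaped like the pot but green is not meant.

How it is judged:
On the way:
1. the bottle from the sloped rest stands upright on the white board, let go (angle between bottle_lying_mid's own z axis and vertical below 0.1 rad and z of bottle_lying_mid in the frame of board_top between 0.069 and 0.081 m and x of bottle_lying_mid in the frame of board_top between -0.07 and 0.07 m and y of bottle_lying_mid in the frame of board_top between -0.09 and 0.09 m and contact force between bottle_lying and the fingers below 0.05 N and linear speed of bottle_lying below 0.05 m/s), for 0.2 s.
At the end, for the whole second after the job is handed in: All seven bottles stand in the pot: the middle of each within 60 mm of the pot's axis, base on the pot's floor within 6 mm, tilted less than 0.1 rad, at rest (below 0.03 m/s) (horizontal distance between each of bottle1_mid, bottle2_mid, bottle3_mid, bottle4_mid, bottle5_mid, bottle_lying_mid, bottle_standing_mid and pot below 0.06 m and z of bottle1_mid in the frame of pot between 0.074 and 0.086 m and angle between each of bottle1_mid, bottle2_mid, bottle3_mid, bottle4_mid, bottle5_mid, bottle_lying_mid, bottle_standing_mid's own z axis and vertical below 0.1 rad and linear speed of each of bottle1, bottle2, bottle3, bottle4, bottle5, bottle_lying, bottle_standing below 0.03 m/s and z of bottle2_mid in the frame of pot between 0.074 and 0.086 m and z of bottle3_mid in the frame of pot between 0.074 and 0.086 m and z of bottle4_mid in the frame of pot between 0.074 and 0.086 m and z of bottle5_mid in the frame of pot between 0.074 and 0.086 m and z of bottle_lying_mid in the frame of pot between 0.074 and 0.086 m and z of bottle_standing_mid in the frame of pot between 0.074 and 0.086 m); the robot touches nothing.
It fails at once if the shaker, cup stack, spoon or spreader is moved more than 30 mm (distance of any of shaker, cups, spoon, spreader from where it was at the start of the episode above 0.03 m).
It fails at once if the shaker or the cup stack is tipped over (angle between any of shaker, cups's own z axis and vertical above 0.5 rad).
It fails at once if a bottle is dropped into the pot instead of lowered (it falls at over 0.5 m/s with no finger on it) (horizontal distance between bottle_lying_mid and pot below 0.08 m and contact force between bottle_lying and the fingers below 0.05 N and linear speed of bottle_lying above 0.5 m/s).
It fails at once if a bottle is dropped into the pot instead of lowered (it falls at over 0.5 m/s with no finger on it) (horizontal distance between bottle_standing_mid and pot below 0.08 m and contact force between bottle_standing and the fingers below 0.05 N and linear speed of bottle_standing above 0.5 m/s).
It also fails if it takes over 72 s, if anything falls off the work surface, if the arm or the gripper's body presses on something with over 40 N, if the wrist force passes 120 N, or if a joint passes its speed limit or range.

ROBOT

A 6-joint arm with a two-finger parallel gripper is mounted at the origin on the work surface. World frame = base frame: x ahead of the robot, y to its left, z up, the work surface at z = 0. Lengths are in m, angles in rad, forces in N, time in s.
With the tool pointing down it reaches from about 0.425 to 0.95 m from the base axis. Payload 3.5 kg.
Tool frame: the origin (TCP) lies between the finger pads; the fingertips stand 17 mm ahead of it and the grasp point (between the pads) lies 2 mm behind it; z points along the fingers, y is the direction in which the jaws open and shut (so a half turn about z gives the same grasp; the last joint's range is limited). The gripper opens to 85 mm and grips with 20 to 120 N. Pads are 22 mm wide; open, the fingers measure 114 mm over their backs; the gripper's body (76 mm by 85 mm) begins 54 mm behind the grasp point. The pads swing forward as they close: fully open they stand 13 mm farther back than shut.
Start: joints at [1.075, 0.286, 1.577, -0, 1.279, -0.15], TCP at [0.229, 0.635, 0.248] pointing down, gripper open.
Joint ranges: [-2.77, 2.77], [-0.9, 2.22], [0.21, 2.48], [-1.53, 4.67], [0.24, 2.81], [-2.84, 2.84]. Speed limits (rad/s): [2.79, 2.79, 3.14, 3.14, 3.14, 3.14].

INTERFACE

Orientations are given as a unit quaternion [x, y, z, w].
In Python, from plant import ctrl gives the robot as it stands.
- The arm moves only by the tool carry_out, never from a script. Its argument "commands" is a list of rows, each an object with "delta_pos": the shift along the tool's x, y, z in m, a list of three; "delta_rot": the turn, a rotation vector about the tool's x, y, z in rad, a list of three; "claw": the opening in per cent of the stroke, from 0 (shut) to 100 (fully open). A call has 1 to 8 rows; each row is the pose to reach, as a shift and turn from the pose measured when the call began, along the tool's axes at that moment; what a row does not reach only later rows make up. A row lasts 1/12 s, in which the tool goes at most 41.7 mm and 7.16 degrees, less where a joint would pass 70% of its speed; a pose out of reach is approached as far as the arm can. A call with a gripper value outside its range is refused whole. The fingers move at their own pace and stop on an object; "force" is the grip in N (left out, the last holds). Time passes only in rows, so rows that repeat a pose let the fingers close. It gives the time, the measured TCP pose, the force and the opening at its end, in the units of the state.
- ctrl.get_state(): the state, without advancing time (a new reading comes with each control period).
- ctrl.read_camera(name): name is "side" or "top" or "wrist"; returns (picture, depth): 384x512x3 uint8, red, green, blue; 384x512 float32, m along the optical axis (not along the pixel's ray), 0 where there is no reading.
- ctrl.camera_info(name): a dict with "fx", "fy", "cx", "cy" (pixels), "rvec" (rotation vector, rad) and "tvec" (3), from world to camera coordinates, as OpenCV has them; the wrist camera has in their place "mount" (4x4, takes a point from camera to tool coordinates, whose origin is the TCP and whose axes are the flange's). Camera axes: x right, y down, z forward; pixel columns grow to the right and rows downward; lengths in m; the calibration is good to about 2 mm. A picture is of the moment at which its call begins: read the wrist's pose just before it. camera_info takes no time and is no camera call.
- ctrl.sign_off(): hands the job in, once; it reports no verdict.
The state is a dict: "time": time; "qpos": joint angles; "dq": joint speeds; "joint_efforts": joint torques, N m; "eef_pos": TCP position; "tcp_rot": TCP orientation; "contact_force": force on the tool from outside, world axes, zero at the start; "wrist_torque": the same for the moment, N m; "opening": opening from 0.0 (shut) to 1.0 (fully open).
Only numpy, scipy, OpenCV 4.12 (cv2) and the standard library are available. Lean on these libraries where they do the work, as an engineer would, in place of code of your own. Each camera call takes 0.05 s, during which the arm holds its last target.

## Working session

There is one attempt and no reset: what is moved stays moved. The work goes in short steps, Python scripts to look and compute and a tool call to move; the robot and the scene stay as the last step left them, time stands still between calls to the robot, and variables do not carry over. Pictures are saved under pics/ and viewed, and the job is handed in when it is done.

Besides the shell and the picture viewer there is one more tool, called after "Request:" as name(argument=value, ...), one argument or row to a line, values as JSON. carry_out: Moves the arm, as the interface text tells. Its arguments: {"type":"object","properties":{"commands":{"type":"array"},"force":{"type":"number"}},"required":["commands"]}

```bash
ls -la; mkdir -p pics
cat > h.py <<'E'
import numpy as np, cv2
from scipy.spatial.transform import Rotation as R
from plant import ctrl
def cam(n,st=None):
    i=ctrl.camera_info(n)
    K=np.array([[i['fx'],0,i['cx']],[0,i['fy'],i['cy']],[0,0,1]])
    if n=='wrist':
        st=st or ctrl.get_state()
        T=np.eye(4);T[:3,:3]=R.from_quat(st['tcp_rot']).as_matrix();T[:3,3]=st['eef_pos']
        M=T@np.array(i['mount']); return K,M[:3,:3],M[:3,3]
    Rm=R.from_rotvec(np.ravel(i['rvec'])).as_matrix();t=np.ravel(i['tvec'])
    return K,Rm.T,-Rm.T@t
def snap(n,name):
    st=ctrl.get_state();im,d=ctrl.read_camera(n)
    cv2.imwrite(f'pics/{name}.png',im[:,:,::-1]);K,Rw,c=cam(n,st)
    np.savez(f'pics/{name}.npz',im=im,d=d,K=K,R=Rw,c=c);return im,d,K,Rw,c
def load(name):
    z=np.load(f'pics/{name}.npz');return z['im'],z['d'],z['K'],z['R'],z['c']
def ray(s,u,v):
    r=s[3]@np.linalg.inv(s[2])@np.array([u,v,1.]);return s[4],r
def onz(s,u,v,z):
    c,r=ray(s,u,v);return c+r*(z-c[2])/r[2]
def cloud(s):
    d=s[1];v,u=np.mgrid[:d.shape[0],:d.shape[1]]
    p=np.stack([(u-s[2][0,2])/s[2][0,0]*d,(v-s[2][1,2])/s[2][1,1]*d,d],-1)
    return p@s[3].T+s[4]
E
python3 - <<'E'
from h import *
for n in('side','top','wrist'): 
    s=snap(n,n+'0');print(n,s[2].round(1).tolist(),s[3].round(3).tolist(),s[4].round(3))
print(ctrl.get_state())
E
```

```text
total 12
drwxr-xr-x  3 agent agent 4096 Dec  6 20:51 .
drwxr-xr-x 23 root  root  4096 Dec  6 20:51 ..
drwxr-xr-x  2 agent agent 4096 Dec  6 20:51 pics
side [[458.9, 0.0, 257.6], [0.0, 458.9, 198.3], [0.0, 0.0, 1.0]] [[0.996, -0.046, 0.073], [-0.085, -0.669, 0.739], [0.015, -0.742, -0.67]] [ 0.438 -0.884  0.905]
top [[397.3, 0.0, 248.0], [0.0, 397.3, 193.5], [0.0, 0.0, 1.0]] [[0.014, -0.992, 0.128], [-1.0, -0.011, 0.021], [-0.019, -0.129, -0.991]] [0.434 0.021 1.087]
wrist [[291.7, 0.0, 254.8], [0.0, 291.7, 191.2], [0.0, 0.0, 1.0]] [[0.339, 0.895, 0.291], [0.941, -0.322, -0.107], [-0.002, 0.31, -0.951]] [0.153 0.662 0.373]
{'time': 0.15, 'qpos': array([ 1.07496395e+00,  2.86999311e-01,  1.57784627e+00, -9.82533985e-06,
        1.27861929e+00, -1.49962817e-01]), 'dq': array([-0.0007494 , -0.00202793, -0.00676591,  0.00028128, -0.00114164,
        0.00059938]), 'joint_efforts': array([ 8.85211157e-04, -4.06600070e+01, -2.93142253e+01, -1.34817947e-04,
        3.96168645e-03, -6.87188759e-06]), 'eef_pos': array([0.22855154, 0.63461214, 0.24723714]), 'tcp_rot': array([ 1.72072619e-01,  9.85083823e-01, -8.89219481e-04, -2.92580788e-04]), 'contact_force': array([-0.6352835 , -0.42507957,  0.63240218]), 'wrist_torque': array([-0.0007786 ,  0.04609246, -0.02018034]), 'opening': 1.0013644466070721}
```

View pics/top0.png

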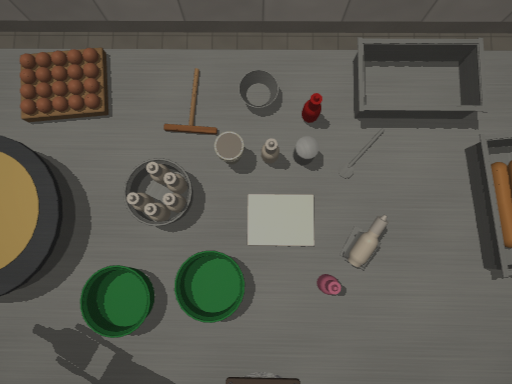

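View pics/side0.png

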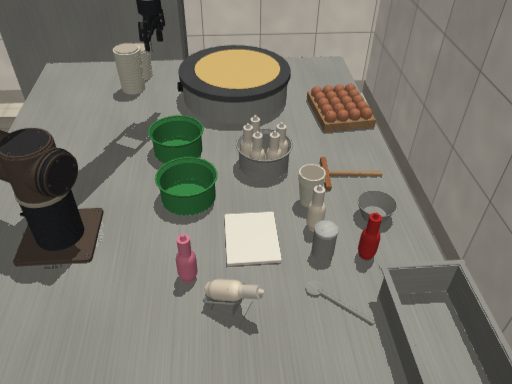

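View pics/wrist0.png

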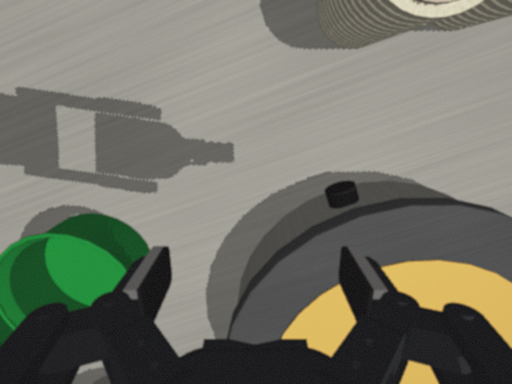

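Top view: steel pot with five bottles at (158,192). The off-white standing bottle at (270,148) sits between the cups (229,145) and the shaker (307,148). The lying bottle is at (368,243) and the board at (281,220). The look-alikes are the red bottle (313,105), the pink bottle (330,286) and the green pots (117,300) and (210,286); none of these is meant. I'll confirm in enlarged crops.

Run:
```python
from h import *
a=load('top0')[0];b=load('side0')[0]
c=[cv2.resize(x,(400,300),interpolation=cv2.INTER_CUBIC) for x in (a[135:255,110:270],a[110:200,220:340],b[100:220,200:360],b[170:290,180:340])]
o=np.vstack([np.hstack(c[:2]),np.hstack([cv2.resize(a[195:300,320:460],(400,300)),c[2]])])
cv2.imwrite('pics/crop0.png',o[:,:,::-1])
```

```text
(no output)
```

View pics/crop0.png

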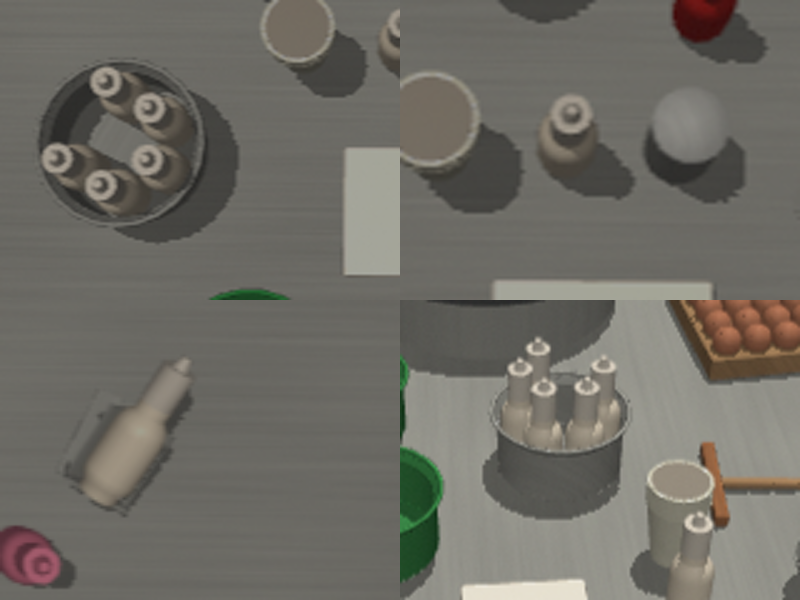

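The crops confirm the off-white bottle between cups and shaker. The pot's open outer slot is at the left/upper-left, about (132,178) in the top view. Next I'll measure.

```bash
cat >> h.py <<'E'
def tri(s1,p1,s2,p2):
    c1,r1=ray(s1,*p1);c2,r2=ray(s2,*p2);r1/=np.linalg.norm(r1);r2/=np.linalg.norm(r2)
    A=np.stack([r1,-r2],1);k=np.linalg.lstsq(A,c2-c1,rcond=None)[0]
    a=c1+k[0]*r1;b=c2+k[1]*r2;return (a+b)/2,np.linalg.norm(a-b)
E
python3 - <<'E'
from h import *
T=load('top0');S=load('side0')
P=cloud(T);Q=cloud(S)
np.set_printoptions(precision=4,suppress=True)
# caps: cloud points above z in pot area
def circ(p):
    A=np.c_[2*p[:,:2],np.ones(len(p))];x=np.linalg.lstsq(A,(p[:,:2]**2).sum(1),rcond=None)[0];return x[:2],np.sqrt(x[2]+x[0]**2+x[1]**2)
def blob(P,im,box,zlo,zhi):
    u0,u1,v0,v1=box;m=np.zeros(P.shape[:2],np.uint8);m[v0:v1,u0:u1]=((P[v0:v1,u0:u1,2]>zlo)&(P[v0:v1,u0:u1,2]<zhi))
    n,l,st,c=cv2.connectedComponentsWithStats(m)
    for i in range(1,n):
        if st[i,4]>6:
            p=P[l==i];print(st[i,4],c[i].round(1),p.mean(0),np.median(p,0),p.min(0),p.max(0))
print('pot caps top');blob(P,0,(110,200,145,235),.135,.16)
print('pot caps side');blob(Q,0,(220,310,100,190),.125,.16)
print('stand top');blob(P,0,(220,325,120,180),.09,.16)
print('stand side');blob(Q,0,(290,350,160,270),.09,.16)
print('rest top');blob(P,0,(335,395,205,275),.05,.16)
print('rest side');blob(Q,0,(195,275,265,315),.02,.16)
print('board');
for s,C in((T,P),(S,Q)):
    h=cv2.cvtColor(s[0],cv2.COLOR_RGB2HSV);m=((s[0].min(2)>140)&(C[...,2]<.03)&(C[...,2]>0.0)).astype(np.uint8)
    n,l,st,c=cv2.connectedComponentsWithStats(m);i=1+np.argmax(st[1:,4]);p=C[l==i]
    print(st[i],c[i],p.mean(0)); print(cv2.minAreaRect(p[:,:2].astype(np.float32)))
# pot rim
m=(P[...,2]>.07)&(P[...,2]<.088);m[:, :110]=0;m[:,200:]=0;m[:145]=0;m[240:]=0
c=P[m];print('rim',len(c),c.mean(0),c.min(0),c.max(0))
E
```

```text
pot caps top
125 [152.8 167.6] [0.6169 0.2728 0.1453] [0.6164 0.272  0.1446] [0.6038 0.2594 0.1357] [0.6315 0.2879 0.1568]
126 [170.1 178.1] [0.5916 0.2297 0.1455] [0.591  0.2288 0.1446] [0.5777 0.2161 0.1353] [0.6069 0.2455 0.1578]
126 [133.2 198.2] [0.5418 0.3167 0.1453] [0.5416 0.3161 0.1447] [0.5278 0.3026 0.1359] [0.5569 0.3317 0.1568]
130 [169.3 198.7] [0.5417 0.2297 0.1454] [0.5412 0.229  0.1446] [0.5274 0.2155 0.1355] [0.5556 0.246  0.1591]
128 [150.7 208.9] [0.5166 0.2733 0.1453] [0.5165 0.2727 0.1444] [0.5026 0.2598 0.1357] [0.5311 0.2882 0.1585]
pot caps side
177 [251.  125.3] [0.5296 0.2887 0.1389] [0.5307 0.2867 0.1398] [0.5038 0.2554 0.1251] [0.5566 0.3339 0.1562]
186 [277.5 132.5] [0.605  0.2453 0.1391] [0.6052 0.2406 0.1401] [0.58   0.2133 0.1252] [0.6318 0.2881 0.1558]
96 [257.3 137.4] [0.543  0.2235 0.1391] [0.5424 0.2227 0.1398] [0.5303 0.2112 0.1253] [0.5572 0.2449 0.1552]
stand top
619 [230.8 146.2] [0.6808 0.0872 0.1094] [0.6809 0.0872 0.1101] [0.646  0.0563 0.0902] [0.7208 0.1155 0.1156]
406 [307.4 147. ] [ 0.6833 -0.107   0.0976] [ 0.6827 -0.1064  0.0983] [ 0.
[... 544 characters left out ...]
st side
21 [195.5 269.8] [ 0.3619 -0.1723  0.0364] [ 0.3621 -0.173   0.0371] [ 0.3597 -0.1759  0.021 ] [ 0.3639 -0.1666  0.0564]
1212 [230.3 292.2] [ 0.4418 -0.2715  0.0739] [ 0.4409 -0.2734  0.0773] [ 0.3778 -0.3058  0.0202] [ 0.5163 -0.226   0.1113]
board
[ 248  194   66   51 3250] [279.9883 219.4708] [ 0.5039 -0.043   0.0127]
((0.5058161616325378, -0.04363848268985748), (0.13552124798297882, 0.17404618859291077), 0.7800872921943665)
[ 224  211   58   53 2604] [251.3095 237.515 ] [ 0.5056 -0.051   0.0107]
((0.5078592300415039, -0.03992566466331482), (0.14314717054367065, 0.19407068192958832), 0.43143796920776367)
rim 1203 [0.5657 0.272  0.0798] [0.481  0.1876 0.07  ] [0.6549 0.3618 0.088 ]
```

Run:
```python
from h import *
from scipy.optimize import least_squares
np.set_printoptions(precision=4,suppress=True)
T=load('top0');S=load('side0')
pts=[]
for n,s,(u0,u1,v0,v1) in(('t',T,(340,395,205,275)),('s',S,(200,270,270,312))):
    P=cloud(s);h=cv2.cvtColor(s[0],cv2.COLOR_RGB2HSV);im=s[0].astype(int)
    m=np.zeros(P.shape[:2],bool);m[v0:v1,u0:u1]=1
    m&=(P[...,2]>.03)&(im[...,0]-im[...,2]>12)
    p=P[m];pts.append(p);print(n,len(p),p.min(0),p.max(0),p.mean(0))
prof_s=np.array([0,24,70,100,100.1,138,138.1,150])/1e3;prof_r=np.array([18,24,24,14,15,15,6,6])/1e3
# axis: mid point (x,y,z), yaw, elev ; fit cylinder/profile distance per camera and joint
def res(q,p):
    b=np.array([np.cos(q[4])*np.cos(q[3]),np.cos(q[4])*np.sin(q[3]),np.sin(q[4])])
    d=p-q[:3];s=d@b+.075;r=np.linalg.norm(d-np.outer(d@b,b),axis=1)
    return r-np.interp(s,prof_s,prof_r)+ np.where(s>.151,s-.151,0)+np.where(s<0,-s,0)
for p in(pts[0],pts[1],np.vstack(pts)):
    q0=[.44,-.255,.075,np.arctan2(-.08,.11),.436]
    f=least_squares(res,q0,args=(p,),loss='soft_l1',f_scale=.002);q=f.x
    b=np.array([np.cos(q[4])*np.cos(q[3]),np.cos(q[4])*np.sin(q[3]),np.sin(q[4])])
    print('mid',q[:3],'yaw/el deg',np.degrees(q[3:]),'cap',q[:3]+.044*b,'rms',np.sqrt((f.fun**2).mean()))
# two-view nozzle tip: pixel extremes
for n,s,(u0,u1,v0,v1) in(('t',T,(340,395,205,275)),('s',S,(200,270,270,312))):
    cv2.imwrite(f'pics/z{n}.png',cv2.resize(s[0][v0:v1,u0:u1],None,fx=8,fy=8,interpolation=cv2.INTER_CUBIC)[:,:,::-1])
```

```text
t 863 [ 0.385  -0.2964  0.0332] [0.5126 0.0213 1.0866] [ 0.4431 -0.254   0.0852]
s 1002 [ 0.3851 -0.884   0.0341] [ 0.5163 -0.226   0.9046] [ 0.4456 -0.2729  0.083 ]
mid [ 0.4537 -0.2653  0.0722] yaw/el deg [-28.6085  24.35  ] cap [ 0.4889 -0.2845  0.0903] rms 0.05841608190828183
mid [ 0.4536 -0.2646  0.0698] yaw/el deg [-28.1811  25.2888] cap [ 0.4886 -0.2833  0.0886] rms 0.0749568728375642
mid [ 0.4534 -0.2644  0.0709] yaw/el deg [-28.5305  24.7936] cap [ 0.4885 -0.2835  0.0893] rms 0.06790185777400377
```

View pics/zt.png

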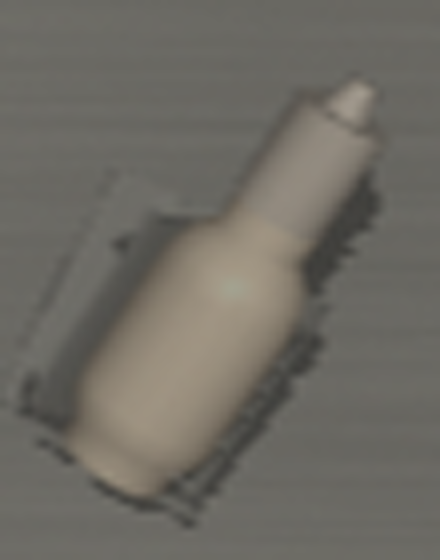

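View pics/zs.png

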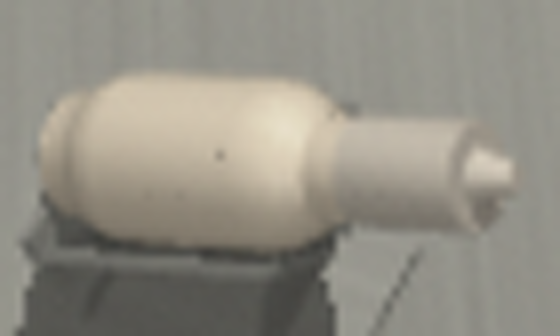

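The top and side clouds agree: cap middle ≈ (0.489,-0.284,0.089), azimuth -28.5°, elevation 25°. The nozzle tip is at top (385,216) and side (263,291). Next I'll write a move helper and triangulate the tip as a check.

```bash
cat >> h.py <<'E'
np.set_printoptions(precision=4,suppress=True)
def Rtool(jaw_deg,tilt_deg=0,):
    """jaw azimuth of tool y; tilt>0: tool z leans from down toward azimuth jaw-90 (i.e. about tool y)"""
    j=np.radians(jaw_deg);y=np.array([np.cos(j),np.sin(j),0]);h=np.array([np.sin(j),-np.cos(j),0])
    t=np.radians(tilt_deg);z=np.sin(t)*h-np.cos(t)*np.array([0,0,1]);x=np.cross(y,z)
    return np.stack([x,y,z],1)
def delta(pos,Rt,grasp=False):
    """pos of grasp point (2 mm behind TCP) if grasp"""
    st=ctrl.get_state();R0=R.from_quat(st['tcp_rot']).as_matrix();p=np.array(pos,float)
    if grasp:p=p+Rt[:,2]*.002
    d=R0.T@(p-st['eef_pos']);r=R.from_matrix(R0.T@Rt).as_rotvec()
    print('dpos',d.round(4),'drot',r.round(3),'deg',round(np.degrees(np.linalg.norm(r)),1),'dist',round(np.linalg.norm(d),3))
def now():
    st=ctrl.get_state();M=R.from_quat(st['tcp_rot']).as_matrix()
    print('t',round(st['time'],2),'pos',st['eef_pos'],'q',st['qpos'],'z',M[:,2],'jaw',np.degrees(np.arctan2(M[1,1],M[0,1])).round(1),'F',st['contact_force'].round(1),'op',round(st['opening'],3))
E
python3 - <<'E'
from h import *
T=load('top0');S=load('side0')
print(tri(T,(385.2,216),S,(263.1,291.2)))
now();delta([.55,.25,.30],Rtool(61.5))
E
```

```text
(array([ 0.5107, -0.2961,  0.1036]), np.float64(0.002159914413830587))
t 0.15 pos [0.2286 0.6346 0.2472] q [ 1.075   0.287   1.5778 -0.      1.2786 -0.15  ] z [-0.0009 -0.0017 -1.    ] jaw 70.2 F [-0.6 -0.4  0.6] op 1.001
dpos [-0.4328 -0.253  -0.0524] drot [-0.002 -0.     0.152] deg 8.7 dist 0.504
```

Request:
carry_out(
  commands=[
    {"delta_pos": [-0.433, -0.253, -0.053], "delta_rot": [0, 0, 0.152], "claw": 100},
    {"delta_pos": [-0.433, -0.253, -0.053], "delta_rot": [0, 0, 0.152], "claw": 100},
    {"delta_pos": [-0.433, -0.253, -0.053], "delta_rot": [0, 0, 0.152], "claw": 100},
    {"delta_pos": [-0.433, -0.253, -0.053], "delta_rot": [0, 0, 0.152], "claw": 100},
    {"delta_pos": [-0.433, -0.253, -0.053], "delta_rot": [0, 0, 0.152], "claw": 100},
    {"delta_pos": [-0.433, -0.253, -0.053], "delta_rot": [0, 0, 0.152], "claw": 100},
    {"delta_pos": [-0.433, -0.253, -0.053], "delta_rot": [0, 0, 0.152], "claw": 100},
    {"delta_pos": [-0.433, -0.253, -0.053], "delta_rot": [0, 0, 0.152], "claw": 100},
  ],
)

```text
time: 0.82
eef_pos: [0.4419, 0.3787, 0.2828]
tcp_rot: [0.246, 0.969, -0.001, -0.0]
contact_force: [0.5, 0.3, 0.2]
opening: 0.999
```

Run:
```python
from h import *
now();delta([.55,.25,.30],Rtool(61.5));delta([.51,.0,.30],Rtool(61.5))
```

```text
t 0.82 pos [0.4419 0.3787 0.2828] q [ 0.5347  0.0583  1.7732 -0.001   1.3121 -0.5383] z [-0.0012 -0.0018 -1.    ] jaw 61.5 F [0.5 0.3 0.2] op 0.999
dpos [-0.1564 -0.0615 -0.0171] drot [-0.002 -0.    -0.   ] deg 0.1 dist 0.169
dpos [-0.2406 -0.3003 -0.0166] drot [-0.002 -0.    -0.   ] deg 0.1 dist 0.385
```

Request:
carry_out(
  commands=[
    {"delta_pos": [-0.24, -0.3, -0.017], "delta_rot": [0, 0, 0], "claw": 100},
    {"delta_pos": [-0.24, -0.3, -0.017], "delta_rot": [0, 0, 0], "claw": 100},
    {"delta_pos": [-0.24, -0.3, -0.017], "delta_rot": [0, 0, 0], "claw": 100},
    {"delta_pos": [-0.24, -0.3, -0.017], "delta_rot": [0, 0, 0], "claw": 100},
    {"delta_pos": [-0.24, -0.3, -0.017], "delta_rot": [0, 0, 0], "claw": 100},
    {"delta_pos": [-0.24, -0.3, -0.017], "delta_rot": [0, 0, 0], "claw": 100},
    {"delta_pos": [-0.24, -0.3, -0.017], "delta_rot": [0, 0, 0], "claw": 100},
    {"delta_pos": [-0.24, -0.3, -0.017], "delta_rot": [0, 0, 0], "claw": 100},
  ],
)

```text
time: 1.48
eef_pos: [0.4999, 0.0509, 0.298]
tcp_rot: [0.246, 0.969, -0.001, -0.0]
contact_force: [0.6, -0.6, 0.6]
opening: 1.0
```

Run:
```python
from h import *
now();
a=Rtool(61.5,-30)[:,2];print(a)
c=np.array([.4885,-.2838,.0893])
delta(c-a*.13,Rtool(61.5,-30),True)
delta(c-a*.13,Rtool(61.5,-15),True)
s=snap('wrist','w1')
```

```text
t 1.48 pos [0.4999 0.0509 0.298 ] q [-0.0999 -0.1374  1.935  -0.0018  1.3448 -1.1728] z [-0.001  -0.0017 -1.    ] jaw 61.5 F [ 0.6 -0.6  0.6] op 1.0
[-0.4394  0.2386 -0.866 ]
dpos [-0.2137 -0.2993  0.0984] drot [-0.002  0.524 -0.001] deg 30.0 dist 0.381
dpos [-0.2142 -0.2993  0.0986] drot [-0.002  0.262 -0.   ] deg 15.0 dist 0.381
```

View pics/w1.png

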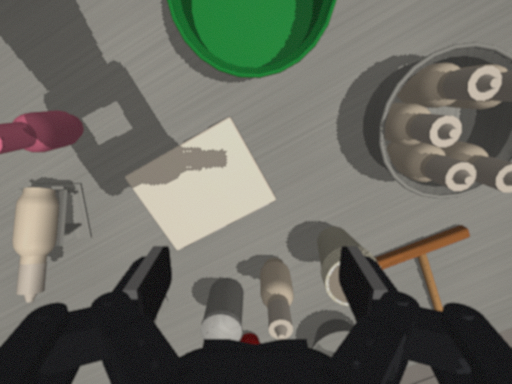

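The wrist view shows the lying bottle at (36,240), the board at (200,180) and the standing bottle at (278,300) between shaker and cups, as expected. Next is the pregrasp, with the tool leaning 30° back.

Request:
carry_out(
  commands=[
    {"delta_pos": [-0.214, -0.299, 0.098], "delta_rot": [0, 0.524, 0], "claw": 100},
    {"delta_pos": [-0.214, -0.299, 0.098], "delta_rot": [0, 0.524, 0], "claw": 100},
    {"delta_pos": [-0.214, -0.299, 0.098], "delta_rot": [0, 0.524, 0], "claw": 100},
    {"delta_pos": [-0.214, -0.299, 0.098], "delta_rot": [0, 0.524, 0], "claw": 100},
    {"delta_pos": [-0.214, -0.299, 0.098], "delta_rot": [0, 0.524, 0], "claw": 100},
    {"delta_pos": [-0.214, -0.299, 0.098], "delta_rot": [0, 0.524, 0], "claw": 100},
    {"delta_pos": [-0.214, -0.299, 0.098], "delta_rot": [0, 0.524, 0], "claw": 100},
    {"delta_pos": [-0.214, -0.299, 0.098], "delta_rot": [0, 0.524, 0], "claw": 100},
  ],
)

```text
time: 2.2
eef_pos: [0.5383, -0.27, 0.2153]
tcp_rot: [0.242, 0.936, 0.061, -0.25]
contact_force: [1.5, -0.4, 1.3]
opening: 1.0
```

Request:
carry_out(
  commands=[
    {"delta_pos": [0, 0, 0], "delta_rot": [0, 0, 0], "claw": 100},
  ],
)

```text
time: 2.28
eef_pos: [0.5373, -0.2758, 0.2117]
tcp_rot: [0.244, 0.934, 0.061, -0.252]
contact_force: [-0.2, 0.2, -0.2]
opening: 0.997
```

Run:
```python
from h import *
now();
c=np.array([.4885,-.2838,.0893]);Rt=Rtool(61.5,-30)
delta(c-Rt[:,2]*.13,Rt,True);delta(c,Rt,True)
s=snap('wrist','w2')
```

```text
t 2.28 pos [ 0.5373 -0.2758  0.2117] q [-0.6179  0.4376  1.5079 -0.0627  1.7163 -1.6697] z [-0.4405  0.237  -0.8659] jaw 60.8 F [-0.2  0.2 -0.2] op 0.997
dpos [-0.0279 -0.0299 -0.0024] drot [-0.002 -0.    -0.015] deg 0.9 dist 0.041
dpos [-0.0279 -0.0297  0.1276] drot [-0.002 -0.    -0.015] deg 0.9 dist 0.134
```

View pics/w2.png

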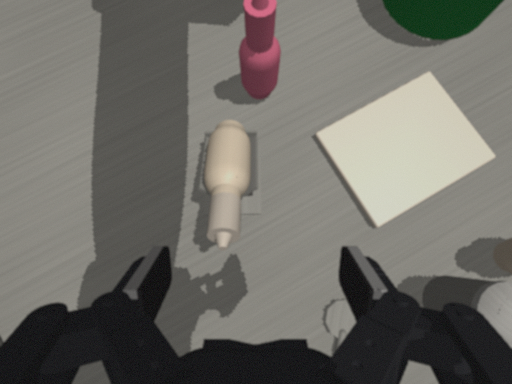

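Run:
```python
from h import *
W=load('w2');T=load('top0');S=load('side0')
print(tri(T,(385.2,216),W,(222.5,243)),tri(S,(263.1,291.2),W,(222.5,243)))
P=cloud(W);m=(P[...,2]>.035);m[:, :195]=0;m[:,255:]=0;m[:115]=0;m[250:]=0
im=W[0].astype(int);m&=(im[...,0]-im[...,2]>12)
from scipy.optimize import least_squares
p=P[m];p=p[p[:,2]<.2]
prof_s=np.array([0,24,70,100,100.1,138,138.1,150])/1e3;prof_r=np.array([18,24,24,14,15,15,6,6])/1e3
def res(q,p):
    b=np.array([np.cos(q[4])*np.cos(q[3]),np.cos(q[4])*np.sin(q[3]),np.sin(q[4])])
    d=p-q[:3];s=d@b+.075;r=np.linalg.norm(d-np.outer(d@b,b),axis=1)
    return r-np.interp(s,prof_s,prof_r)+ np.where(s>.151,s-.151,0)+np.where(s<0,-s,0)
q=least_squares(res,[.453,-.264,.071,np.radians(-28.5),.436],args=(p,),loss='soft_l1',f_scale=.002).x
b=np.array([np.cos(q[4])*np.cos(q[3]),np.cos(q[4])*np.sin(q[3]),np.sin(q[4])])
print(len(p),q[:3],np.degrees(q[3:]),q[:3]+.044*b)
```

```text
(array([ 0.5098, -0.2937,  0.1095]), np.float64(0.0016319789626266094)) (array([ 0.5109, -0.2941,  0.1014]), np.float64(0.002254321949227278))
4520 [ 0.454  -0.2638  0.0709] [-28.842   25.2171] [ 0.4889 -0.283   0.0897]
```

The wrist fit agrees within 1 mm. I'll centre, then descend.

Request:
carry_out(
  commands=[
    {"delta_pos": [-0.028, -0.03, 0.0], "delta_rot": [0, 0, -0.012], "claw": 100},
    {"delta_pos": [-0.028, -0.03, 0.0], "delta_rot": [0, 0, -0.012], "claw": 100},
    {"delta_pos": [-0.028, -0.03, 0.03], "delta_rot": [0, 0, -0.012], "claw": 100},
    {"delta_pos": [-0.028, -0.03, 0.06], "delta_rot": [0, 0, -0.012], "claw": 100},
    {"delta_pos": [-0.028, -0.03, 0.09], "delta_rot": [0, 0, -0.012], "claw": 100},
    {"delta_pos": [-0.028, -0.03, 0.115], "delta_rot": [0, 0, -0.012], "claw": 100},
    {"delta_pos": [-0.028, -0.03, 0.127], "delta_rot": [0, 0, -0.012], "claw": 100},
    {"delta_pos": [-0.028, -0.03, 0.127], "delta_rot": [0, 0, -0.012], "claw": 100},
  ],
)

```text
time: 3.0
eef_pos: [0.4858, -0.2779, 0.0862]
tcp_rot: [0.237, 0.935, 0.065, -0.255]
contact_force: [-0.1, -0.3, 0.3]
opening: 0.999
```

Run:
```python
from h import *
now();Rt=Rtool(61.5,-30);delta([.4888,-.2835,.0895],Rt,True)
s=snap('wrist','w3')
```

```text
t 3.0 pos [ 0.4858 -0.2779  0.0862] q [-0.6654  0.497   1.6804 -0.0849  1.4901 -1.7093] z [-0.4455  0.2421 -0.8619] jaw 61.5 F [-0.1 -0.3  0.3] op 0.999
dpos [-0.0029 -0.0035 -0.0036] drot [ 0.    -0.008  0.   ] deg 0.5 dist 0.006
```

View pics/w3.png

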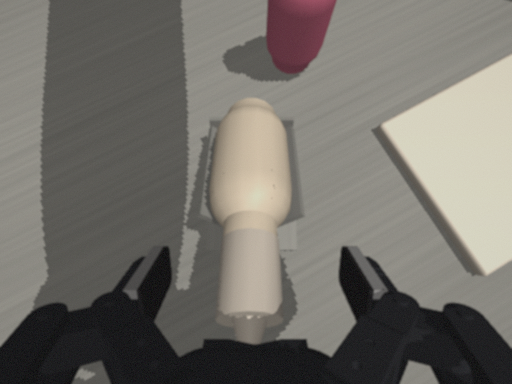

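The cap is at about (250,270), between the fingers. I'll trim and close.

Request:
carry_out(
  commands=[
    {"delta_pos": [-0.003, -0.003, -0.003], "delta_rot": [0, 0, 0], "claw": 100},
    {"delta_pos": [-0.003, -0.003, -0.003], "delta_rot": [0, 0, 0], "claw": 60},
    {"delta_pos": [-0.003, -0.003, -0.003], "delta_rot": [0, 0, 0], "claw": 45},
    {"delta_pos": [-0.003, -0.003, -0.003], "delta_rot": [0, 0, 0], "claw": 20},
    {"delta_pos": [-0.003, -0.003, -0.003], "delta_rot": [0, 0, 0], "claw": 0},
    {"delta_pos": [-0.003, -0.003, -0.003], "delta_rot": [0, 0, 0], "claw": 0},
    {"delta_pos": [-0.003, -0.003, -0.003], "delta_rot": [0, 0, 0], "claw": 0},
    {"delta_pos": [-0.003, -0.003, -0.003], "delta_rot": [0, 0, 0], "claw": 0},
  ],
  force=60,
)

```text
time: 3.72
eef_pos: [0.4903, -0.284, 0.0899]
tcp_rot: [0.238, 0.936, 0.064, -0.252]
contact_force: [3.2, 0.5, 1.9]
opening: 0.336
```

Run:
```python
from h import *
now()
```

```text
t 3.72 pos [ 0.4903 -0.284   0.0899] q [-0.6686  0.5018  1.6638 -0.0854  1.4958 -1.7125] z [-0.441   0.2399 -0.8649] jaw 61.5 F [3.2 0.5 1.9] op 0.336
```

Gripped (opening 28.5 mm). I'll lift clear of the rest.

Request:
carry_out(
  commands=[
    {"delta_pos": [0.01, 0, -0.0173], "delta_rot": [0, 0, 0], "claw": 0},
    {"delta_pos": [0.02, 0, -0.035], "delta_rot": [0, 0, 0], "claw": 0},
    {"delta_pos": [0.035, 0, -0.06], "delta_rot": [0, 0, 0], "claw": 0},
    {"delta_pos": [0.05, 0, -0.0865], "delta_rot": [0, 0, 0], "claw": 0},
    {"delta_pos": [0.06, 0, -0.104], "delta_rot": [0, 0, 0], "claw": 0},
    {"delta_pos": [0.06, 0, -0.104], "delta_rot": [0, 0, 0], "claw": 0},
  ],
)

```text
time: 4.22
eef_pos: [0.4922, -0.2857, 0.2145]
tcp_rot: [0.238, 0.937, 0.062, -0.248]
contact_force: [0.6, -0.4, -0.8]
opening: 0.339
```

Run:
```python
from h import *
now(); s=snap('side','s4');s=snap('wrist','w4')
Rt=Rtool(61.5,35)
for p in([.49,-.28,.22],[.545,-.09,.22],[.545,-.09,.16]): delta(p,Rt,True)
cv2.imwrite('pics/s4c.png',cv2.resize(load('s4')[0][180:320,150:340],None,fx=4,fy=4)[:,:,::-1])
```

```text
t 4.22 pos [ 0.4922 -0.2857  0.2145] q [-0.6687  0.3589  1.6056 -0.0866  1.6871 -1.7289] z [-0.4351  0.2344 -0.8693] jaw 61.5 F [ 0.6 -0.4 -0.8] op 0.339
dpos [ 0.0057  0.0035 -0.0072] drot [-0.    -1.135 -0.   ] deg 65.1 dist 0.01
dpos [0.0425 0.1967 0.014 ] drot [-0.    -1.135 -0.   ] deg 65.1 dist 0.202
dpos [0.0124 0.1967 0.0659] drot [-0.    -1.135 -0.   ] deg 65.1 dist 0.208
```

View pics/s4c.png

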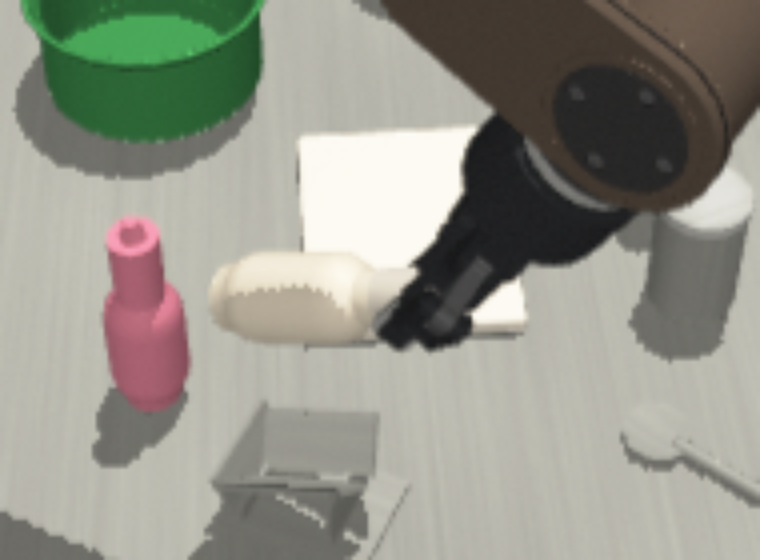

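The bottle is held firmly. I'll swing it upright in place first, since the pink bottle is near the path.

Request:
carry_out(
  commands=[
    {"delta_pos": [0.03, 0.0, -0.05], "delta_rot": [0, -1.135, 0], "claw": 0},
    {"delta_pos": [0.03, 0.0, -0.05], "delta_rot": [0, -1.135, 0], "claw": 0},
    {"delta_pos": [0.03, 0.0, -0.05], "delta_rot": [0, -1.135, 0], "claw": 0},
    {"delta_pos": [0.03, 0.0, -0.05], "delta_rot": [0, -1.135, 0], "claw": 0},
    {"delta_pos": [0.03, 0.0, -0.05], "delta_rot": [0, -1.135, 0], "claw": 0},
    {"delta_pos": [0.03, 0.0, -0.05], "delta_rot": [0, -1.135, 0], "claw": 0},
    {"delta_pos": [0.03, 0.0, -0.05], "delta_rot": [0, -1.135, 0], "claw": 0},
    {"delta_pos": [0.03, 0.0, -0.05], "delta_rot": [0, -1.135, 0], "claw": 0},
  ],
)

```text
time: 4.98
eef_pos: [0.4883, -0.2828, 0.2639]
tcp_rot: [0.24, 0.942, -0.058, 0.227]
contact_force: [0.1, 0.1, -2.3]
opening: 0.333
```

Run:
```python
from h import *
now()
Rt=Rtool(61.5,35)
for p in([.49,-.28,.22],[.545,-.09,.22],[.545,-.09,.16]): delta(p,Rt,True)
```

```text
t 4.98 pos [ 0.4883 -0.2828  0.2639] q [-0.7532 -0.2005  2.0989  0.1634  0.7897 -1.9144] z [ 0.4008 -0.2174 -0.89  ] jaw 61.5 F [ 0.1  0.1 -2.3] op 0.333
dpos [0.0196 0.0032 0.0412] drot [ 0.    -0.137 -0.001] deg 7.9 dist 0.046
dpos [0.0575 0.1964 0.0219] drot [ 0.    -0.137 -0.001] deg 7.9 dist 0.206
dpos [0.0848 0.1964 0.0753] drot [ 0.    -0.137 -0.001] deg 7.9 dist 0.227
```

Request:
carry_out(
  commands=[
    {"delta_pos": [0.058, 0.196, 0.022], "delta_rot": [0, -0.137, 0], "claw": 0},
    {"delta_pos": [0.058, 0.196, 0.022], "delta_rot": [0, -0.137, 0], "claw": 0},
    {"delta_pos": [0.058, 0.196, 0.022], "delta_rot": [0, -0.137, 0], "claw": 0},
    {"delta_pos": [0.058, 0.196, 0.022], "delta_rot": [0, -0.137, 0], "claw": 0},
    {"delta_pos": [0.058, 0.196, 0.022], "delta_rot": [0, -0.137, 0], "claw": 0},
    {"delta_pos": [0.058, 0.196, 0.022], "delta_rot": [0, -0.137, 0], "claw": 0},
    {"delta_pos": [0.058, 0.196, 0.022], "delta_rot": [0, -0.137, 0], "claw": 0},
  ],
)

```text
time: 5.57
eef_pos: [0.5432, -0.0874, 0.2125]
tcp_rot: [0.233, 0.926, -0.073, 0.287]
contact_force: [-0.3, 0.5, -1.9]
opening: 0.335
```

Run:
```python
from h import *
now();s=snap('side','s5');t=snap('top','t5');w=snap('wrist','w5')
a=cv2.resize(s[0][150:300,190:350],(427,400));b=cv2.resize(t[0][130:270,220:369],(373,350));
o=np.zeros((400,800,3),np.uint8);o[:,:427]=a;o[:350,427:]=b;cv2.imwrite('pics/c5.png',o[:,:,::-1])
```

```text
t 5.57 pos [ 0.5432 -0.0874  0.2125] q [-0.2959 -0.2017  2.2277 -0.2219  0.5353 -1.217 ] z [ 0.497  -0.2689 -0.8251] jaw 61.8 F [-0.3  0.5 -1.9] op 0.335
```

View pics/c5.png

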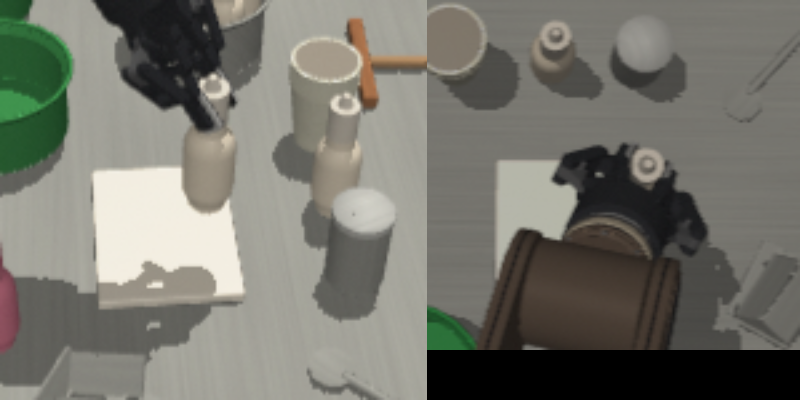

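View pics/w5.png

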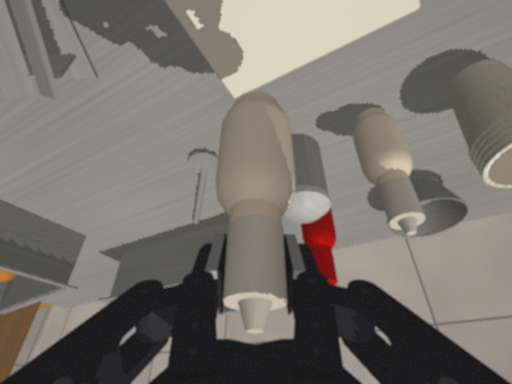

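Side view: the held bottle hangs near-upright above the board. I'll measure its axis from the wrist and side clouds.

```bash
cat >> h.py <<'E'
from scipy.optimize import least_squares
prof_s=np.array([0,24,70,100,100.1,138,138.1,150])/1e3;prof_r=np.array([18,24,24,14,15,15,6,6])/1e3
def fitb(p,mid,b0=(0,0,1)):
    """free axis fit: params mid + bx,by (b near vertical)"""
    def res(q):
        b=np.array([q[3],q[4],1]);b/=np.linalg.norm(b);d=p-q[:3];s=d@b+.075;r=np.linalg.norm(d-np.outer(d@b,b),axis=1)
        return r-np.interp(s,prof_s,prof_r)+np.where(s>.151,s-.151,0)+np.where(s<0,-s,0)
    q=least_squares(res,[*mid,0,0],loss='soft_l1',f_scale=.002).x
    b=np.array([q[3],q[4],1]);b/=np.linalg.norm(b);return q[:3],b
def sel(s,mid,r=.045,h=.085,bright=50):
    P=cloud(s);im=s[0].astype(int);m=(s[1]>0)&(np.linalg.norm(P[...,:2]-np.array(mid[:2]),axis=-1)<r)&(abs(P[...,2]-mid[2])<h)&(im.sum(2)>bright*3)&(im[...,0]-im[...,2]>10)
    return P[m]
E
python3 - <<'E'
from h import *
for n in('s5','w5','t5'):
    p=sel(load(n),(.545,-.088,.17));m,b=fitb(p,(.545,-.088,.17));print(n,len(p),m,b,'tilt',np.degrees(np.arccos(b[2])),'base z',(m-.075*b)[2])
E
```

```text
s5 688 [ 0.5417 -0.0875  0.1665] [-0.0055 -0.0106  0.9999] tilt 0.681918975812723 base z 0.09149623452465615
w5 14387 [ 0.5435 -0.0901  0.1705] [ 0.0039 -0.0058  1.    ] tilt 0.4018593170116099 base z 0.09546002480880698
t5 156 [ 0.5415 -0.0865  0.1703] [-0.0041 -0.0834  0.9965] tilt 4.787118566874351 base z 0.09552204167360964
```

Tilt is under 1° (wrist and side) and the base is at z≈0.094; the board measured 0.011–0.013. Lowering.

Run:
```python
from h import *
now();st=ctrl.get_state();M=R.from_quat(st['tcp_rot']).as_matrix();print(M.T@[0,0,-.075]);print(M.T@[0,0,-.01])
p=st['eef_pos'];delta([p[0],p[1],p[2]-.075],Rtool(61.8,35))
```

```text
t 5.72 pos [ 0.5445 -0.0914  0.2162] q [-0.3023 -0.204   2.224  -0.2217  0.5344 -1.2171] z [ 0.5008 -0.2735 -0.8212] jaw 61.4 F [-0.4 -0.7 -1.5] op 0.334
[0.0428 0.     0.0616]
[0.0057 0.     0.0082]
dpos [0.0428 0.     0.0616] drot [-0.004 -0.004 -0.005] deg 0.5 dist 0.075
```

Request:
carry_out(
  commands=[
    {"delta_pos": [0.01, 0, 0.0144], "delta_rot": [0, 0, 0], "claw": 0},
    {"delta_pos": [0.02, 0, 0.0288], "delta_rot": [0, 0, 0], "claw": 0},
    {"delta_pos": [0.03, 0, 0.0432], "delta_rot": [0, 0, 0], "claw": 0},
    {"delta_pos": [0.038, 0, 0.0547], "delta_rot": [0, 0, 0], "claw": 0},
    {"delta_pos": [0.0428, 0, 0.0616], "delta_rot": [0, 0, 0], "claw": 0},
    {"delta_pos": [0.0428, 0, 0.0616], "delta_rot": [0, 0, 0], "claw": 0},
    {"delta_pos": [0.0428, 0, 0.0616], "delta_rot": [0, 0, 0], "claw": 0},
  ],
)

```text
time: 6.3
eef_pos: [0.5443, -0.0926, 0.1411]
tcp_rot: [0.237, 0.925, -0.074, 0.289]
contact_force: [0.1, 0.4, -2.0]
opening: 0.334
```

Run:
```python
from h import *
now();s=snap('side','s6');w=snap('wrist','w6');now()
for n in('s6','w6'):
    p=sel(load(n),(.545,-.088,.09));m,b=fitb(p,(.545,-.088,.09));print(n,len(p),m,b,'tilt',np.degrees(np.arccos(b[2])),'base z',(m-.075*b)[2])
P=cloud(w);im=w[0];m=(im.min(2)>150)&(abs(P[...,2]-.012)<.006);print('board z wrist',np.median(P[m][:,2]),m.sum())
```

```text
t 6.3 pos [ 0.5443 -0.0926  0.1411] q [-0.3046 -0.0826  2.2743 -0.3156  0.3689 -1.1134] z [ 0.4998 -0.2745 -0.8215] jaw 61.3 F [ 0.1  0.4 -2. ] op 0.334
t 6.4 pos [ 0.5453 -0.0923  0.1427] q [-0.3036 -0.0839  2.2729 -0.3157  0.3687 -1.1133] z [ 0.5024 -0.2747 -0.8198] jaw 61.3 F [ 1.3 -0.4 -2.5] op 0.337
s6 1002 [ 0.5423 -0.0948  0.0839] [ 0.0017 -0.0012  1.    ] tilt 0.12013906923037054 base z 0.008886383884608565
w6 20964 [ 0.5417 -0.0897  0.0859] [ 0.0208 -0.0314  0.9993] tilt 2.1578425996697366 base z 0.011001523931508023
board z wrist 0.012301453802202988 20440
```

Force is still just the weight, so there's no contact yet. I'll step down slowly.

Request:
carry_out(
  commands=[
    {"delta_pos": [0.0017, 0, 0.0025], "delta_rot": [0, 0, 0], "claw": 0},
    {"delta_pos": [0.0034, 0, 0.005], "delta_rot": [0, 0, 0], "claw": 0},
    {"delta_pos": [0.0034, 0, 0.005], "delta_rot": [0, 0, 0], "claw": 0},
  ],
)

```text
time: 6.65
eef_pos: [0.5453, -0.0924, 0.1367]
tcp_rot: [0.236, 0.924, -0.074, 0.291]
contact_force: [0.0, -0.7, -3.6]
opening: 0.334
```

Request:
carry_out(
  commands=[
    {"delta_pos": [0.0012, 0, 0.0016], "delta_rot": [0, 0, 0], "claw": 0},
    {"delta_pos": [0.0012, 0, 0.0016], "delta_rot": [0, 0, 0], "claw": 0},
  ],
)

```text
time: 6.82
eef_pos: [0.5451, -0.0922, 0.1344]
tcp_rot: [0.236, 0.924, -0.074, 0.291]
contact_force: [-0.5, -0.3, -3.0]
opening: 0.335
```

Request:
carry_out(
  commands=[
    {"delta_pos": [0.0012, 0, 0.0016], "delta_rot": [0, 0, 0], "claw": 0},
    {"delta_pos": [0.0012, 0, 0.0016], "delta_rot": [0, 0, 0], "claw": 0},
  ],
)

```text
time: 6.98
eef_pos: [0.5451, -0.0921, 0.1323]
tcp_rot: [0.236, 0.924, -0.074, 0.291]
contact_force: [-0.1, -0.5, -2.1]
opening: 0.338
```

Run:
```python
from h import *
now();s=snap('side','s7');w=snap('wrist','w7')
cv2.imwrite('pics/c7.png',cv2.resize(s[0][160:280,210:310],(600,720)[::1])[:600,:,::-1])
```

```text
t 6.98 pos [ 0.5451 -0.0921  0.1323] q [-0.3032 -0.0646  2.2782 -0.3367  0.3456 -1.0909] z [ 0.5024 -0.2745 -0.8199] jaw 61.4 F [-0.1 -0.5 -2.1] op 0.338
```

View pics/c7.png

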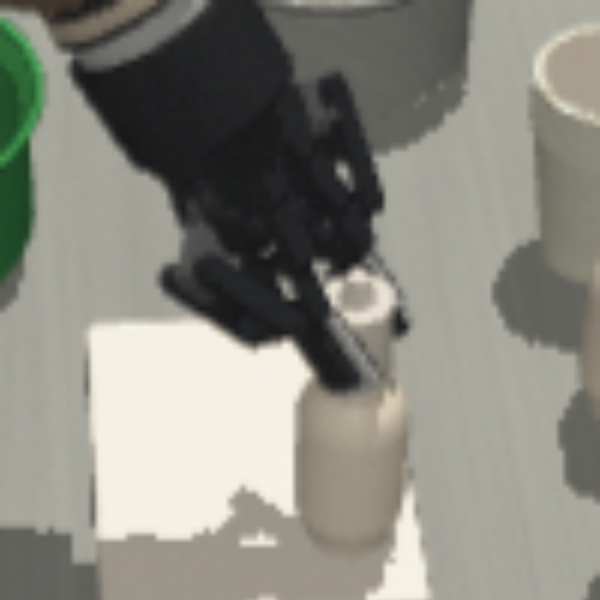

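View pics/w7.png

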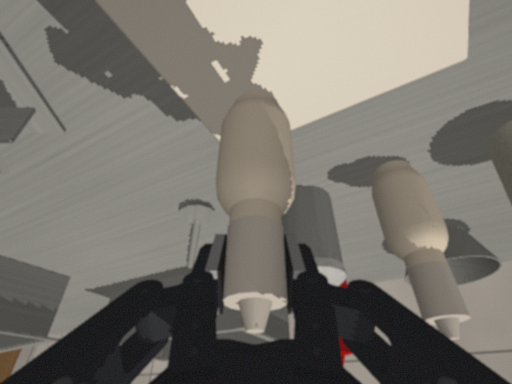

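The bottle is upright over the board's right edge region, just short of touching. I'll continue by touch.

Request:
carry_out(
  commands=[
    {"delta_pos": [0.0011, 0, 0.0016], "delta_rot": [0, 0, 0], "claw": 0},
    {"delta_pos": [0.0011, 0, 0.0016], "delta_rot": [0, 0, 0], "claw": 0},
  ],
)

```text
time: 7.25
eef_pos: [0.5462, -0.0925, 0.1323]
tcp_rot: [0.236, 0.924, -0.075, 0.292]
contact_force: [-5.0, 1.4, 5.6]
opening: 0.337
```

Request:
carry_out(
  commands=[
    {"delta_pos": [0.0011, 0, 0.0016], "delta_rot": [0, 0, 0], "claw": 0},
    {"delta_pos": [0.0011, 0, 0.0016], "delta_rot": [0, 0, 0], "claw": 0},
  ],
)

```text
time: 7.42
eef_pos: [0.547, -0.0928, 0.1323]
tcp_rot: [0.236, 0.924, -0.075, 0.293]
contact_force: [-7.2, 3.1, 9.9]
opening: 0.336
```

Contact: Fz went from -2 to +6 to +10 N. I'll back off a touch and release.

Request:
carry_out(
  commands=[
    {"delta_pos": [-0.0015, 0, -0.0022], "delta_rot": [0, 0, 0], "claw": 0},
    {"delta_pos": [-0.0015, 0, -0.0022], "delta_rot": [0, 0, 0], "claw": 40},
    {"delta_pos": [-0.0015, 0, -0.0022], "delta_rot": [0, 0, 0], "claw": 50},
    {"delta_pos": [-0.0015, 0, -0.0022], "delta_rot": [0, 0, 0], "claw": 70},
    {"delta_pos": [-0.0015, 0, -0.0022], "delta_rot": [0, 0, 0], "claw": 85},
    {"delta_pos": [-0.0015, 0, -0.0022], "delta_rot": [0, 0, 0], "claw": 85},
  ],
)

```text
time: 7.92
eef_pos: [0.547, -0.0929, 0.135]
tcp_rot: [0.236, 0.924, -0.075, 0.293]
contact_force: [-0.6, -0.1, -0.2]
opening: 0.851
```

Run:
```python
from h import *
now();s=snap('side','s8');w=snap('wrist','w8')
for n in('s8','w8'):
    p=sel(load(n),(.545,-.090,.09));m,b=fitb(p,(.545,-.088,.09));print(n,len(p),m,b,'tilt',np.degrees(np.arccos(b[2])),'base z',(m-.075*b)[2])
```

```text
t 7.92 pos [ 0.547  -0.0929  0.135 ] q [-0.3029 -0.0656  2.2743 -0.3407  0.3466 -1.0881] z [ 0.5053 -0.2768 -0.8174] jaw 61.4 F [-0.6 -0.1 -0.2] op 0.851
s8 1029 [ 0.5453 -0.0946  0.0748] [0.0507 0.003  0.9987] tilt 2.912728585682588 base z -0.00010949728984248341
w8 20489 [ 0.5455 -0.0907  0.0834] [ 0.0525 -0.0258  0.9983] tilt 3.354166417228226 base z 0.008550235697814115
```

View pics/w8.png

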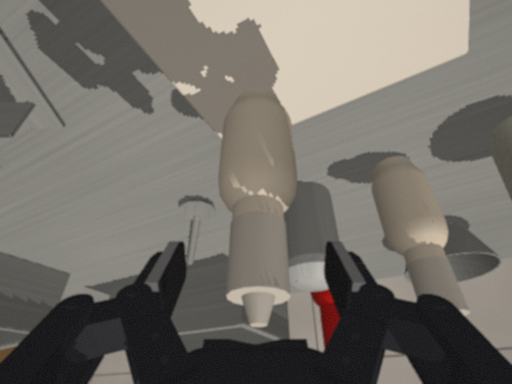

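Released; the force is zero. I'll retreat along the tool axis.

Request:
carry_out(
  commands=[
    {"delta_pos": [0, 0, -0.02], "delta_rot": [0, 0, 0], "claw": 100},
    {"delta_pos": [0, 0, -0.05], "delta_rot": [0, 0, 0], "claw": 100},
    {"delta_pos": [0, 0, -0.09], "delta_rot": [0, 0, 0], "claw": 100},
    {"delta_pos": [-0.04, 0, -0.13], "delta_rot": [0, 0.1, 0], "claw": 100},
    {"delta_pos": [-0.07, 0, -0.15], "delta_rot": [0, 0.2, 0], "claw": 100},
    {"delta_pos": [-0.07, 0, -0.15], "delta_rot": [0, 0.3, 0], "claw": 100},
    {"delta_pos": [-0.07, 0, -0.15], "delta_rot": [0, 0.4, 0], "claw": 100},
  ],
)

```text
time: 8.6
eef_pos: [0.5239, -0.0795, 0.305]
tcp_rot: [0.246, 0.963, -0.027, 0.107]
contact_force: [0.4, -0.3, 0.0]
opening: 1.0
```

Run:
```python
from h import *
now();s=snap('side','s9');w=snap('wrist','w9');t=snap('top','t9')
for n in('s9','w9','t9'):
    for mid in((.545,-.090,.087),):
        p=sel(load(n),mid,h=.068);m,b=fitb(p,mid);print(n,len(p),m,b,'tilt',np.degrees(np.arccos(b[2])),'base z',(m-.075*b)[2],'cap',m+.044*b)
    mid=(.676,-.013,.075);p=sel(load(n),mid,h=.07,r=.04);m,b=fitb(p,mid);print('stand',n,len(p),m,b,'base z',(m-.075*b)[2],'cap',m+.044*b)
o=np.hstack([cv2.resize(s[0][150:300,190:350],(427,400)),cv2.resize(w[0],(373,400))]);cv2.imwrite('pics/c9.png',o[:,:,::-1])
```

```text
t 8.6 pos [ 0.5239 -0.0795  0.305 ] q [-0.3258 -0.1886  1.9771 -0.0405  1.1348 -1.3841] z [ 0.1935 -0.1041 -0.9756] jaw 61.4 F [ 0.4 -0.3  0. ] op 1.0
s9 681 [ 0.5475 -0.0923  0.0868] [0.0126 0.0046 0.9999] tilt 0.7655330779056967 base z 0.011831521709666074 cap [ 0.5481 -0.0921  0.1308]
stand s9 562 [ 0.6814 -0.0136  0.0739] [-0.0087  0.0008  1.    ] base z -0.0010730874544811475 cap [ 0.681  -0.0136  0.1179]
w9 2033 [ 0.5477 -0.0919  0.0871] [0.0079 0.0064 0.9999] tilt 0.5852777732336268 base z 0.01208531852640507 cap [ 0.548  -0.0916  0.1311]
stand w9 2111 [ 0.6818 -0.013   0.0752] [-0.004   0.0009  1.    ] base z 0.00022561258054686062 cap [ 0.6816 -0.013   0.1192]
t9 0 [ 0.545 -0.09   0.087] [0. 0. 1.] tilt 0.0 base z 0.011999999999999997 cap [ 0.545 -0.09   0.131]
stand t9 292 [ 0.6804 -0.0139  0.0749] [-0.0012  0.0063  1.    ] base z -4.861422891135059e-05 cap [ 0.6803 -0.0136  0.1189]
```

View pics/c9.png

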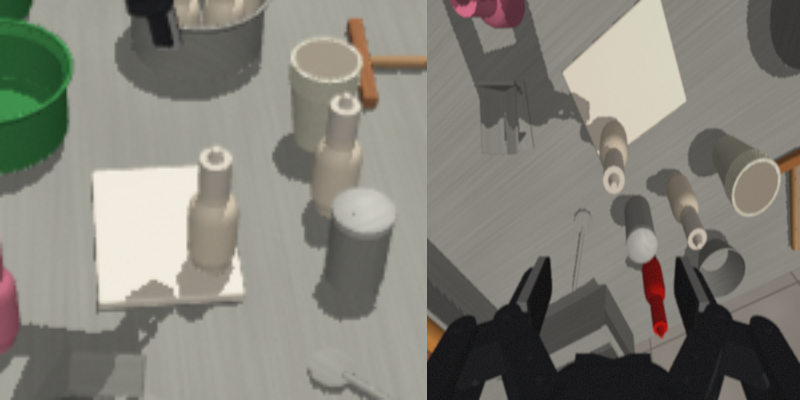

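The bottle stands on the board at (0.5477,-0.092), tilt about 0.7°, base z 0.012. Step 1 is done. Next I'll regrasp it from above with the jaw axis at 30°, so the fingers fit between caps in the pot.

Run:
```python
from h import *
now();Rt=Rtool(30,0);delta([.548,-.092,.25],Rt,True);delta([.548,-.092,.134],Rt,True)
```

```text
t 8.75 pos [ 0.5221 -0.0793  0.2977] q [-0.3259 -0.1848  1.9865 -0.0425  1.1284 -1.3821] z [ 0.1868 -0.1036 -0.9769] jaw 61.3 F [ 0.   0.2 -0.3] op 0.999
dpos [-0.0175  0.0014  0.0547] drot [0.058 0.21  0.545] deg 33.6 dist 0.057
dpos [0.0073 0.0015 0.1681] drot [0.058 0.21  0.545] deg 33.6 dist 0.168
```

Request:
carry_out(
  commands=[
    {"delta_pos": [-0.0175, 0.0014, 0.03], "delta_rot": [0.058, 0.21, 0.545], "claw": 100},
    {"delta_pos": [-0.0175, 0.0014, 0.055], "delta_rot": [0.058, 0.21, 0.545], "claw": 100},
    {"delta_pos": [-0.0175, 0.0014, 0.055], "delta_rot": [0.058, 0.21, 0.545], "claw": 100},
    {"delta_pos": [-0.0175, 0.0014, 0.055], "delta_rot": [0.058, 0.21, 0.545], "claw": 100},
    {"delta_pos": [-0.0175, 0.0014, 0.055], "delta_rot": [0.058, 0.21, 0.545], "claw": 100},
    {"delta_pos": [-0.0175, 0.0014, 0.055], "delta_rot": [0.058, 0.21, 0.545], "claw": 100},
    {"delta_pos": [-0.0175, 0.0014, 0.055], "delta_rot": [0.058, 0.21, 0.545], "claw": 100},
  ],
)

```text
time: 9.33
eef_pos: [0.547, -0.0915, 0.246]
tcp_rot: [0.499, 0.866, -0.001, -0.001]
contact_force: [-0.5, 0.5, 0.5]
opening: 1.0
```

Run:
```python
from h import *
now();Rt=Rtool(30,0);delta([.548,-.092,.25],Rt,True);delta([.548,-.092,.134],Rt,True)
w=snap('wrist','w10')
mid=(.548,-.092,.087);p=sel(w,mid,h=.068);m,b=fitb(p,mid);print(len(p),m,b,'cap',m+.044*b)
```

```text
t 9.33 pos [ 0.547  -0.0915  0.246 ] q [-0.3482  0.0241  1.8764 -0.0011  1.2422 -0.8734] z [-0.0015 -0.0006 -1.    ] jaw 30.1 F [-0.5  0.5  0.5] op 1.0
dpos [-0.0009  0.0006 -0.002 ] drot [-0.002 -0.     0.002] deg 0.1 dist 0.002
dpos [-0.001   0.0008  0.114 ] drot [-0.002 -0.     0.002] deg 0.1 dist 0.114
2275 [ 0.5472 -0.0919  0.087 ] [-0.003   0.0054  1.    ] cap [ 0.5471 -0.0917  0.131 ]
```

View pics/w10.png

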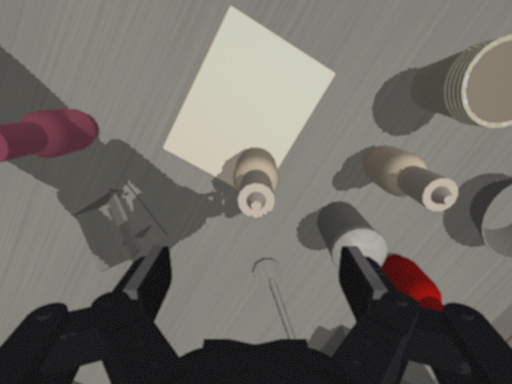

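The bottle cap at (257,200) is centred between the fingers. Descending and gripping.

Request:
carry_out(
  commands=[
    {"delta_pos": [0, 0, 0.03], "delta_rot": [0, 0, 0], "claw": 100},
    {"delta_pos": [0, 0, 0.065], "delta_rot": [0, 0, 0], "claw": 100},
    {"delta_pos": [0, 0, 0.095], "delta_rot": [0, 0, 0], "claw": 100},
    {"delta_pos": [0, 0, 0.114], "delta_rot": [0, 0, 0], "claw": 100},
    {"delta_pos": [0, 0, 0.114], "delta_rot": [0, 0, 0], "claw": 80},
    {"delta_pos": [0, 0, 0.114], "delta_rot": [0, 0, 0], "claw": 50},
    {"delta_pos": [0, 0, 0.114], "delta_rot": [0, 0, 0], "claw": 30},
    {"delta_pos": [0, 0, 0.114], "delta_rot": [0, 0, 0], "claw": 0},
  ],
  force=50,
)

```text
time: 10.05
eef_pos: [0.5483, -0.0919, 0.1349]
tcp_rot: [0.499, 0.867, -0.0, 0.002]
contact_force: [0.5, 0.2, 1.0]
opening: 0.455
```

Request:
carry_out(
  commands=[
    {"delta_pos": [0, 0, 0], "delta_rot": [0, 0, 0], "claw": 0},
    {"delta_pos": [0, 0, 0], "delta_rot": [0, 0, 0], "claw": 0},
    {"delta_pos": [0, 0, 0], "delta_rot": [0, 0, 0], "claw": 0},
    {"delta_pos": [0, 0, -0.03], "delta_rot": [0, 0, 0], "claw": 0},
    {"delta_pos": [0, 0, -0.07], "delta_rot": [0, 0, 0], "claw": 0},
    {"delta_pos": [0, 0, -0.11], "delta_rot": [0, 0, 0], "claw": 0},
    {"delta_pos": [0, 0, -0.14], "delta_rot": [0, 0, 0], "claw": 0},
    {"delta_pos": [0, 0, -0.14], "delta_rot": [0, 0, 0], "claw": 0},
  ],
)

```text
time: 10.72
eef_pos: [0.5512, -0.0926, 0.284]
tcp_rot: [0.499, 0.867, 0.001, 0.01]
contact_force: [1.2, -1.2, -1.4]
opening: 0.337
```

Run:
```python
from h import *
now();Rt=Rtool(30,0);delta([.567,.273,.31],Rt,True)
# refined pot bottle positions by profile fit
for n in('top0','side0','w1'):
    out=[]
    for c in((.6169,.2728),(.5916,.2297),(.5418,.3167),(.5417,.2297),(.5166,.2733)):
        mid=(*c,.08);p=sel(load(n),mid,r=.022,h=.08);p=p[p[:,2]>.095];m,b=fitb(p,mid) if len(p)>60 else (np.full(3,np.nan),np.full(3,np.nan));out.append(m);print(n,len(p),m,b)
```

```text
t 10.72 pos [ 0.5512 -0.0926  0.284 ] q [-0.3476 -0.0061  1.8368 -0.0011  1.2916 -0.8738] z [ 0.0178 -0.0076 -0.9998] jaw 30.2 F [ 1.2 -1.2 -1.4] op 0.337
dpos [ 0.3078  0.1977 -0.0264] drot [0.012 0.015 0.003] deg 1.1 dist 0.367
top0 135 [0.6208 0.276  0.0804] [-0.0767 -0.059   0.9953]
top0 133 [0.5944 0.2334 0.0797] [-0.0451 -0.076   0.9961]
top0 137 [0.5429 0.321  0.0798] [-0.0141 -0.0848  0.9963]
top0 137 [0.5441 0.2328 0.0805] [-0.0449 -0.0612  0.9971]
top0 137 [0.5178 0.2747 0.0791] [-0.0108 -0.0129  0.9999]
side0 138 [0.6185 0.2755 0.0802] [ 0.0069 -0.0218  0.9997]
side0 171 [0.5933 0.2313 0.0769] [-0.0029 -0.0012  1.    ]
side0 131 [0.5424 0.319  0.0808] [ 0.0119 -0.0016  0.9999]
side0 165 [0.5421 0.2317 0.0799] [ 0.0174 -0.0075  0.9998]
side0 167 [0.5177 0.2771 0.0783] [-0.004  -0.062   0.9981]
w1 848 [0.6199 0.2748 0.0801] [-0.008  -0.0093  0.9999]
w1 1185 [0.596  0.233  0.0804] [-0.0468 -0.0424  0.998 ]
w1 198 [0.5439 0.3206 0.0757] [ 0.0031 -0.0266  0.9996]
w1 1231 [0.544  0.2329 0.0803] [-0.007  -0.031   0.9995]
w1 1434 [0.5185 0.2759 0.08  ] [ 0.0011 -0.0008  1.    ]
```

Request:
carry_out(
  commands=[
    {"delta_pos": [0.308, 0.199, -0.026], "delta_rot": [0.012, 0.015, 0], "claw": 0},
    {"delta_pos": [0.308, 0.199, -0.026], "delta_rot": [0.012, 0.015, 0], "claw": 0},
    {"delta_pos": [0.308, 0.199, -0.026], "delta_rot": [0.012, 0.015, 0], "claw": 0},
    {"delta_pos": [0.308, 0.199, -0.026], "delta_rot": [0.012, 0.015, 0], "claw": 0},
    {"delta_pos": [0.308, 0.199, -0.026], "delta_rot": [0.012, 0.015, 0], "claw": 0},
    {"delta_pos": [0.308, 0.199, -0.026], "delta_rot": [0.012, 0.015, 0], "claw": 0},
    {"delta_pos": [0.308, 0.199, -0.026], "delta_rot": [0.012, 0.015, 0], "claw": 0},
    {"delta_pos": [0.308, 0.199, -0.026], "delta_rot": [0.012, 0.015, 0], "claw": 0},
  ],
)

```text
time: 11.38
eef_pos: [0.5654, 0.2419, 0.3033]
tcp_rot: [0.499, 0.867, -0.001, -0.001]
contact_force: [0.4, -0.5, -3.1]
opening: 0.337
```

Request:
carry_out(
  commands=[
    {"delta_pos": [0.018, 0.012, 0], "delta_rot": [0, 0, 0], "claw": 0},
    {"delta_pos": [0.018, 0.012, 0], "delta_rot": [0, 0, 0], "claw": 0},
    {"delta_pos": [0.018, 0.012, 0], "delta_rot": [0, 0, 0], "claw": 0},
  ],
)

```text
time: 11.63
eef_pos: [0.5658, 0.2645, 0.3015]
tcp_rot: [0.497, 0.867, -0.002, -0.001]
contact_force: [0.2, -0.3, -2.6]
opening: 0.334
```

```bash
cat >> h.py <<'E'
def ringfit(n,cs,zlo=.1,r=.022,lean=False):
    out=[]
    for c in cs:
        mid=(*c,.08);p=sel(load(n),mid,r=r,h=.08);p=p[p[:,2]>zlo]
        m,b=fitb(p,mid) if len(p)>60 else (np.full(3,np.nan),np.full(3,np.nan));out.append(m+.044*b);print(n,len(p),'mid',m,'b',b,'cap',m+.044*b)
    return np.array(out)
C5=((.6195,.275),(.594,.232),(.543,.319),(.543,.232),(.518,.276))
E
python3 - <<'E'
from h import *
now();Rt=Rtool(30,0);delta([.567,.273,.31],Rt,True)
for n in('wrist','side','top'): snap(n,n[0]+'11')
for n in('s11','w11','t11'): ringfit(n,C5)
e=ctrl.get_state()['eef_pos']
for n in('s11','w11'):
    mid=(e[0],e[1],e[2]-.045);p=sel(load(n),mid,h=.09,r=.035);p=p[p[:,2]>.175];m,b=fitb(p,mid);print('held',n,len(p),m,b,'base',m-.075*b,'cap',m+.044*b)
a=load('s11')[0];b=load('w11')[0]
o=np.hstack([cv2.resize(a[60:200,190:340],(400,400)),cv2.resize(b,(400,400))]);cv2.imwrite('pics/c11.png',o[:,:,::-1])
E
```

```text
t 11.63 pos [0.5658 0.2645 0.3015] q [ 0.2756  0.1436  1.647  -0.0014  1.356  -0.2535] z [-0.0045 -0.0027 -1.    ] jaw 30.3 F [ 0.2 -0.3 -2.6] op 0.334
dpos [ 0.0067  0.0053 -0.0065] drot [-0.005  0.     0.006] deg 0.4 dist 0.011
s11 129 mid [0.6186 0.274  0.0815] b [0.0005 0.0152 0.9999] cap [0.6187 0.2747 0.1255]
s11 159 mid [0.5931 0.2298 0.0807] b [-0.0037  0.0262  0.9996] cap [0.5929 0.231  0.1247]
s11 124 mid [0.5411 0.3174 0.0793] b [0.042  0.0137 0.999 ] cap [0.543  0.318  0.1233]
s11 153 mid [0.5457 0.2308 0.0804] b [-0.0592  0.0148  0.9981] cap [0.5431 0.2314 0.1243]
s11 151 mid [0.5171 0.2752 0.08  ] b [ 0.0259 -0.015   0.9996] cap [0.5183 0.2746 0.124 ]
w11 889 mid [0.6187 0.276  0.0804] b [ 0.0183 -0.0276  0.9995] cap [0.6195 0.2748 0.1244]
w11 0 mid [nan nan nan] b [nan nan nan] cap [nan nan nan]
w11 799 mid [0.5425 0.3198 0.0804] b [ 0.0589 -0.0267  0.9979] cap [0.5451 0.3187 0.1243]
w11 574 mid [0.5414 0.231  0.08  ] b [-0.0019  0.0007  1.    ] cap [0.5414 0.231  0.124 ]
w11 851 mid [0.518  0.2752 0.0801] b [0.0031 0.0039 1.    ] cap [0.5182 0.2754 0.1241]
t11 132 mid [0.6155 0.2739 0.0809] b [0.0655 0.0095 0.9978] cap [0.6184 0.2743 0.1248]
t11 131 mid [0.5929 0.231  0.08  ] b [ 0.0113 -0.0054  0.9999] cap [0.5934 0.2308 0.124 ]
t11 2 mid [nan nan nan] b [nan nan nan] cap [nan nan nan]
t11 121 mid [0.5428 0.2306 0.0795] b [0.0044 0.0023 1.    ] cap [0.543  0.2307 0.1235]
t11 132 mid [0.5168 0.2756 0.0801] b [ 0.0226 -0.0132  0.9997] cap [0.5178 0.275  0.124 ]
held s11 609 [0.5643 0.2633 0.2527] [0.0005 0.0033 1.    ] base [0.5642 0.263  0.1777] cap [0.5643 0.2634 0.2967]
held w11 8002 [0.5648 0.2646 0.2542] [ 0.0128 -0.006   0.9999] base [0.5638 0.2651 0.1792] cap [0.5654 0.2644 0.2982]
```

View pics/c11.png

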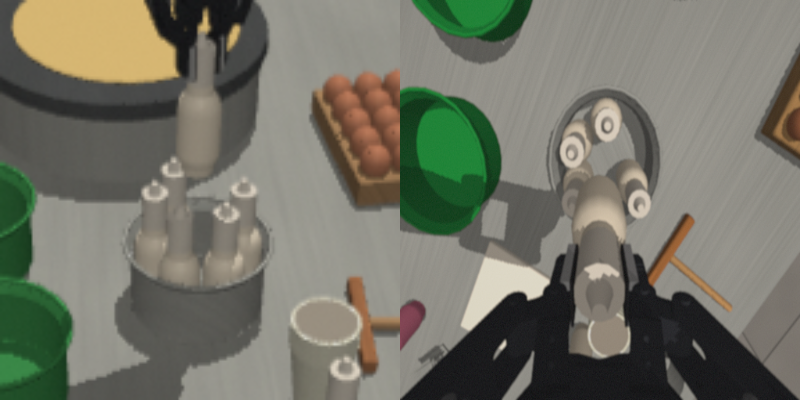

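The ring fits put the pot centre at (0.568,0.2748) and the side gap at (0.593,0.318). The held bottle is vertical, its base about 0.123 below the TCP. I'll align exactly over the middle.

Run:
```python
from h import *
now();Rt=Rtool(30,0);delta([.570,.276,.30],Rt)
```

```text
t 11.78 pos [0.5666 0.2623 0.3024] q [ 0.2716  0.1417  1.6475 -0.0012  1.3561 -0.2534] z [-0.0032 -0.0022 -1.    ] jaw 30.1 F [ 0.6 -0.2 -2.2] op 0.337
dpos [0.0102 0.0099 0.0024] drot [-0.004  0.     0.002] deg 0.2 dist 0.014
```

Request:
carry_out(
  commands=[
    {"delta_pos": [0.01, 0.01, 0.002], "delta_rot": [-0.003, 0, 0], "claw": 0},
    {"delta_pos": [0.01, 0.01, 0.002], "delta_rot": [-0.003, 0, 0], "claw": 0},
    {"delta_pos": [0.01, 0.01, 0.03], "delta_rot": [-0.003, 0, 0], "claw": 0},
    {"delta_pos": [0.01, 0.01, 0.055], "delta_rot": [-0.003, 0, 0], "claw": 0},
    {"delta_pos": [0.01, 0.01, 0.055], "delta_rot": [-0.003, 0, 0], "claw": 0},
    {"delta_pos": [0.01, 0.01, 0.055], "delta_rot": [-0.003, 0, 0], "claw": 0},
  ],
)

```text
time: 12.28
eef_pos: [0.5691, 0.275, 0.2453]
tcp_rot: [0.5, 0.866, -0.002, -0.002]
contact_force: [0.4, 0.1, -2.0]
opening: 0.335
```

Run:
```python
from h import *
now();Rt=Rtool(30,0);delta([.570,.276,.17],Rt)
for n in('wrist','side','top'): snap(n,n[0]+'12')
for n in('s12','w12','t12'): ringfit(n,C5)
e=ctrl.get_state()['eef_pos']
for n in('s12','w12'):
    mid=(e[0],e[1],e[2]-.045);p=sel(load(n),mid,h=.09,r=.028);p=p[p[:,2]>.16];m,b=fitb(p,mid);print('held',n,len(p),m,b,'base',m-.075*b,'cap',m+.044*b)
a=load('s12')[0];b=load('w12')[0]
o=np.hstack([cv2.resize(a[60:200,190:340],(400,400)),cv2.resize(b,(400,400))]);cv2.imwrite('pics/c12.png',o[:,:,::-1])
```

```text
t 12.28 pos [0.5691 0.275  0.2453] q [ 0.2901  0.1985  1.6874 -0.0005  1.2614 -0.2344] z [-0.0053 -0.0021 -1.    ] jaw 30.1 F [ 0.4  0.1 -2. ] op 0.335
dpos [0.0003 0.0017 0.0753] drot [-0.006 -0.001  0.001] deg 0.3 dist 0.075
s12 131 mid [0.6189 0.2741 0.0796] b [ 0.0006 -0.0026  1.    ] cap [0.6189 0.2739 0.1236]
s12 157 mid [0.5942 0.2308 0.0798] b [-0.0256 -0.0027  0.9997] cap [0.5931 0.2306 0.1238]
s12 90 mid [0.543  0.3185 0.0788] b [ 0.0014 -0.0035  1.    ] cap [0.5431 0.3184 0.1228]
s12 156 mid [0.5424 0.2305 0.0803] b [0.0277 0.0128 0.9995] cap [0.5436 0.231  0.1243]
s12 157 mid [0.5174 0.2759 0.08  ] b [ 0.0191 -0.0278  0.9994] cap [0.5182 0.2746 0.124 ]
w12 1304 mid [0.6175 0.2762 0.0803] b [ 0.0512 -0.0245  0.9984] cap [0.6197 0.2751 0.1242]
w12 0 mid [nan nan nan] b [nan nan nan] cap [nan nan nan]
w12 1220 mid [0.5432 0.3193 0.08  ] b [-0.0035  0.0002  1.    ] cap [0.5431 0.3193 0.124 ]
w12 1208 mid [0.5429 0.2318 0.0802] b [ 0.0135 -0.0055  0.9999] cap [0.5434 0.2316 0.1242]
w12 1352 mid [0.5182 0.2752 0.0803] b [0.001  0.0096 1.    ] cap [0.5182 0.2756 0.1242]
t12 135 mid [0.6175 0.2758 0.0803] b [ 0.0105 -0.0371  0.9993] cap [0.618  0.2741 0.1243]
t12 134 mid [0.5925 0.2309 0.0799] b [0.0086 0.0132 0.9999] cap [0.5929 0.2315 0.1239]
t12 0 mid [nan nan nan] b [nan nan nan] cap [nan nan nan]
t12 118 mid [0.5391 0.2305 0.0798] b [0.0821 0.0463 0.9955] cap [0.5427 0.2325 0.1236]
t12 131 mid [0.5181 0.2746 0.08  ] b [-0.0032  0.0047  1.    ] cap [0.518  0.2748 0.124 ]
held s12 408 [0.5685 0.2756 0.1988] [-0.0117 -0.0035  0.9999] base [0.5694 0.2759 0.1238] cap [0.568  0.2754 0.2428]
held w12 7665 [0.568  0.2752 0.1978] [ 0.0141 -0.0057  0.9999] base [0.5669 0.2756 0.1228] cap [0.5686 0.2749 0.2418]
```

View pics/c12.png

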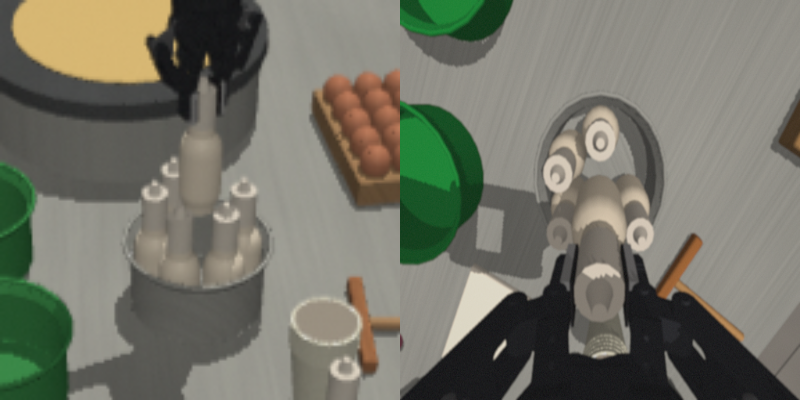

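Side view: the held bottle is centred among the five caps with its base at (0.568,0.2757,0.123). Lowering in stages.

Request:
carry_out(
  commands=[
    {"delta_pos": [0, 0.001, 0.02], "delta_rot": [-0.005, 0, 0], "claw": 0},
    {"delta_pos": [0, 0.001, 0.035], "delta_rot": [-0.005, 0, 0], "claw": 0},
    {"delta_pos": [0, 0.001, 0.05], "delta_rot": [-0.005, 0, 0], "claw": 0},
    {"delta_pos": [0, 0.001, 0.062], "delta_rot": [-0.005, 0, 0], "claw": 0},
    {"delta_pos": [0, 0.001, 0.073], "delta_rot": [-0.005, 0, 0], "claw": 0},
    {"delta_pos": [0, 0.001, 0.08], "delta_rot": [-0.005, 0, 0], "claw": 0},
  ],
)

```text
time: 12.93
eef_pos: [0.5722, 0.2765, 0.1694]
tcp_rot: [0.499, 0.866, 0.003, 0.002]
contact_force: [-0.3, -0.2, -1.9]
opening: 0.336
```

Request:
carry_out(
  commands=[
    {"delta_pos": [0, 0, 0.01], "delta_rot": [0, 0, 0], "claw": 0},
    {"delta_pos": [0, 0, 0.018], "delta_rot": [0, 0, 0], "claw": 0},
    {"delta_pos": [0, 0, 0.025], "delta_rot": [0, 0, 0], "claw": 0},
    {"delta_pos": [0, 0, 0.025], "delta_rot": [0, 0, 0], "claw": 0},
  ],
)

```text
time: 13.27
eef_pos: [0.5718, 0.2763, 0.1424]
tcp_rot: [0.499, 0.866, 0.002, 0.002]
contact_force: [-0.4, -0.6, -2.7]
opening: 0.337
```

Request:
carry_out(
  commands=[
    {"delta_pos": [0.0007, -0.0019, 0.005], "delta_rot": [0, 0, 0], "claw": 0},
    {"delta_pos": [0.0007, -0.0019, 0.009], "delta_rot": [0, 0, 0], "claw": 0},
    {"delta_pos": [0.0007, -0.0019, 0.011], "delta_rot": [0, 0, 0], "claw": 0},
    {"delta_pos": [0.0007, -0.0019, 0.011], "delta_rot": [0, 0, 0], "claw": 0},
  ],
)

```text
time: 13.6
eef_pos: [0.5698, 0.2758, 0.1308]
tcp_rot: [0.499, 0.866, 0.002, 0.002]
contact_force: [-0.6, -0.0, -3.5]
opening: 0.335
```

Request:
carry_out(
  commands=[
    {"delta_pos": [0, 0, 0.002], "delta_rot": [0, 0, 0], "claw": 0},
    {"delta_pos": [0, 0, 0.002], "delta_rot": [0, 0, 0], "claw": 0},
  ],
)

```text
time: 13.77
eef_pos: [0.5703, 0.2759, 0.1292]
tcp_rot: [0.499, 0.866, 0.003, 0.002]
contact_force: [-1.4, 0.3, -1.7]
opening: 0.339
```

Request:
carry_out(
  commands=[
    {"delta_pos": [0, 0, 0.0015], "delta_rot": [0, 0, 0], "claw": 0},
    {"delta_pos": [0, 0, 0.0015], "delta_rot": [0, 0, 0], "claw": 0},
  ],
)

```text
time: 13.93
eef_pos: [0.5706, 0.2761, 0.1291]
tcp_rot: [0.499, 0.866, 0.003, 0.002]
contact_force: [-2.3, -1.3, 3.9]
opening: 0.333
```

Floor contact at TCP 0.129, about as expected. I'll open just enough and rise.

Request:
carry_out(
  commands=[
    {"delta_pos": [0, 0, -0.001], "delta_rot": [0, 0, 0], "claw": 36},
    {"delta_pos": [0, 0, -0.001], "delta_rot": [0, 0, 0], "claw": 40},
    {"delta_pos": [0, 0, -0.001], "delta_rot": [0, 0, 0], "claw": 44},
    {"delta_pos": [0, 0, -0.001], "delta_rot": [0, 0, 0], "claw": 44},
    {"delta_pos": [0, 0, -0.001], "delta_rot": [0, 0, 0], "claw": 44},
  ],
)

```text
time: 14.35
eef_pos: [0.5706, 0.276, 0.13]
tcp_rot: [0.499, 0.866, 0.003, 0.002]
contact_force: [0.2, -0.5, -0.2]
opening: 0.44
```

Request:
carry_out(
  commands=[
    {"delta_pos": [0, 0, -0.01], "delta_rot": [0, 0, 0], "claw": 44},
    {"delta_pos": [0, 0, -0.025], "delta_rot": [0, 0, 0], "claw": 44},
    {"delta_pos": [0, 0, -0.045], "delta_rot": [0, 0, 0], "claw": 44},
    {"delta_pos": [0, 0, -0.07], "delta_rot": [0, 0, 0], "claw": 44},
    {"delta_pos": [0, 0, -0.11], "delta_rot": [0, 0, 0], "claw": 44},
    {"delta_pos": [0, 0, -0.15], "delta_rot": [0, 0, 0], "claw": 60},
    {"delta_pos": [0, 0, -0.15], "delta_rot": [0, 0, 0], "claw": 100},
  ],
)

```text
time: 14.93
eef_pos: [0.5733, 0.277, 0.2922]
tcp_rot: [0.499, 0.866, 0.009, 0.009]
contact_force: [1.7, -0.4, 1.7]
opening: 0.71
```

Run:
```python
from h import *
now()
for n in('wrist','side'): snap(n,n[0]+'13')
for n in('s13','w13'): ringfit(n,C5+((.568,.275),))
delta([.681,-.0135,.25],Rtool(0,0),True);delta([.681,-.0135,.25],Rtool(30,0),True)
a=load('s13')[0];b=load('w13')[0]
o=np.hstack([cv2.resize(a[60:200,190:340],(400,400)),cv2.resize(b,(400,400))]);cv2.imwrite('pics/c13.png',o[:,:,::-1])
```

```text
t 14.93 pos [0.5733 0.277  0.2922] q [ 0.2908  0.1603  1.6452  0.0003  1.3104 -0.2346] z [ 0.0245  0.0076 -0.9997] jaw 30.1 F [ 1.7 -0.4  1.7] op 0.71
s13 131 mid [0.6196 0.2742 0.0805] b [0.0024 0.0058 1.    ] cap [0.6197 0.2744 0.1245]
s13 167 mid [0.595  0.2315 0.0803] b [-0.0376 -0.0091  0.9993] cap [0.5934 0.2311 0.1243]
s13 129 mid [0.5423 0.3197 0.0823] b [ 0.0073 -0.0188  0.9998] cap [0.5426 0.3189 0.1263]
s13 160 mid [0.5443 0.2305 0.0798] b [-0.0292  0.0106  0.9995] cap [0.543  0.231  0.1238]
s13 156 mid [0.5173 0.2745 0.0788] b [0.0024 0.0069 1.    ] cap [0.5174 0.2748 0.1228]
s13 138 mid [0.5687 0.2754 0.0801] b [0.0163 0.0133 0.9998] cap [0.5695 0.276  0.1241]
w13 932 mid [0.6191 0.275  0.0801] b [-0.0011 -0.0021  1.    ] cap [0.619  0.2749 0.1241]
w13 918 mid [0.5939 0.2311 0.0803] b [-0.0137  0.0031  0.9999] cap [0.5933 0.2312 0.1243]
w13 854 mid [0.5431 0.3192 0.0801] b [-0.0041 -0.0094  0.9999] cap [0.5429 0.3188 0.1241]
w13 957 mid [0.5433 0.2317 0.08  ] b [-0.0011 -0.001   1.    ] cap [0.5433 0.2317 0.124 ]
w13 951 mid [0.518  0.2757 0.0802] b [-0.0004 -0.0049  1.    ] cap [0.518  0.2754 0.1242]
w13 902 mid [0.5691 0.2773 0.0802] b [ 0.0251 -0.0022  0.9997] cap [0.5702 0.2772 0.1242]
dpos [-0.3057 -0.0504  0.0365] drot [ 0.014 -0.001  0.525] deg 30.1 dist 0.312
dpos [-0.3057 -0.0504  0.0365] drot [0.014 0.003 0.001] deg 0.8 dist 0.312
```

View pics/c13.png

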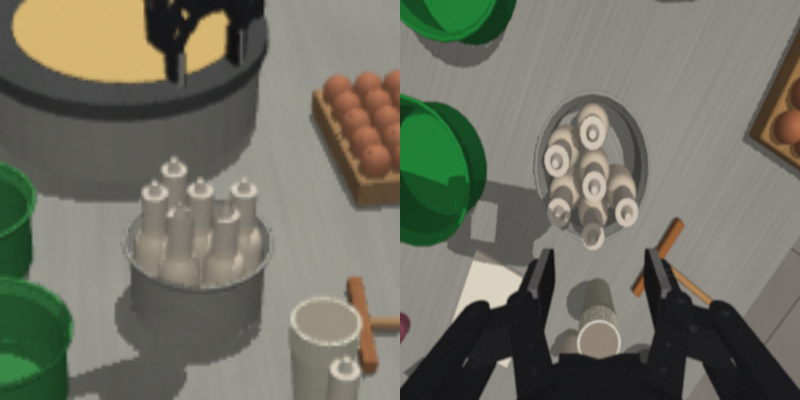

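The middle bottle is upright and seated (mid z 0.080), with the others undisturbed. Next is the standing bottle, gripped with the jaw at -30° (tangential for the side gap, clear of shaker and cups).

Run:
```python
from h import *
now();delta([.681,-.0135,.25],Rtool(-30,0),True)
```

```text
t 15.03 pos [0.5709 0.2761 0.2843] q [ 0.2906  0.1653  1.654   0.0003  1.3081 -0.2346] z [ 0.0136  0.0044 -0.9999] jaw 30.1 F [ 0.2  0.4 -1.1] op 0.876
dpos [-0.3057 -0.0504  0.0365] drot [ 0.014 -0.005  1.049] deg 60.1 dist 0.312
```

Request:
carry_out(
  commands=[
    {"delta_pos": [-0.306, -0.05, 0.02], "delta_rot": [0.014, -0.005, 1.049], "claw": 85},
    {"delta_pos": [-0.306, -0.05, 0.036], "delta_rot": [0.014, -0.005, 1.049], "claw": 85},
    {"delta_pos": [-0.306, -0.05, 0.036], "delta_rot": [0.014, -0.005, 1.049], "claw": 85},
    {"delta_pos": [-0.306, -0.05, 0.036], "delta_rot": [0.014, -0.005, 1.049], "claw": 85},
    {"delta_pos": [-0.306, -0.05, 0.036], "delta_rot": [0.014, -0.005, 1.049], "claw": 85},
    {"delta_pos": [-0.306, -0.05, 0.036], "delta_rot": [0.014, -0.005, 1.049], "claw": 85},
    {"delta_pos": [-0.306, -0.05, 0.036], "delta_rot": [0.014, -0.005, 1.049], "claw": 85},
    {"delta_pos": [-0.306, -0.05, 0.036], "delta_rot": [0.014, -0.005, 1.049], "claw": 85},
  ],
)

```text
time: 15.7
eef_pos: [0.6813, -0.0182, 0.2452]
tcp_rot: [0.856, 0.517, -0.002, -0.0]
contact_force: [-0.6, -0.1, -0.2]
opening: 0.851
```

Run:
```python
from h import *
now();delta([.681,-.0135,.24],Rtool(-30,0),True)
```

```text
t 15.7 pos [ 0.6813 -0.0182  0.2452] q [-0.1746  0.3046  1.5599 -0.002   1.2806  0.3106] z [-0.0037 -0.0013 -1.    ] jaw -27.8 F [-0.6 -0.1 -0.2] op 0.851
dpos [ 0.004  -0.0024  0.0072] drot [-0.003  0.003  0.039] deg 2.2 dist 0.009
```

Request:
carry_out(
  commands=[
    {"delta_pos": [0.004, -0.0024, 0.005], "delta_rot": [-0.003, 0.003, 0.039], "claw": 85},
    {"delta_pos": [0.004, -0.0024, 0.005], "delta_rot": [-0.003, 0.003, 0.039], "claw": 85},
    {"delta_pos": [0.004, -0.0024, 0.005], "delta_rot": [-0.003, 0.003, 0.039], "claw": 85},
  ],
)

```text
time: 15.95
eef_pos: [0.6798, -0.0135, 0.2376]
tcp_rot: [0.866, 0.5, -0.002, -0.001]
contact_force: [0.2, -0.0, -1.2]
opening: 0.85
```

Run:
```python
from h import *
now();delta([.681,-.0135,.122],Rtool(-30,0),True)
w=snap('wrist','w14');mid=(.681,-.0135,.075);p=sel(w,mid,h=.07,r=.035);m,b=fitb(p,mid);print(len(p),m,b,'cap',m+.044*b)
```

```text
t 15.95 pos [ 0.6798 -0.0135  0.2376] q [-0.1689  0.3072  1.5707  0.0002  1.2681  0.3537] z [-0.0043  0.0009 -1.    ] jaw -29.9 F [ 0.2 -0.  -1.2] op 0.85
dpos [0.0008 0.0015 0.1175] drot [-0.004  0.001  0.001] deg 0.3 dist 0.118
2261 [ 0.6809 -0.0128  0.0752] [-0.0035 -0.0023  1.    ] cap [ 0.6808 -0.0129  0.1192]
```

View pics/w14.png

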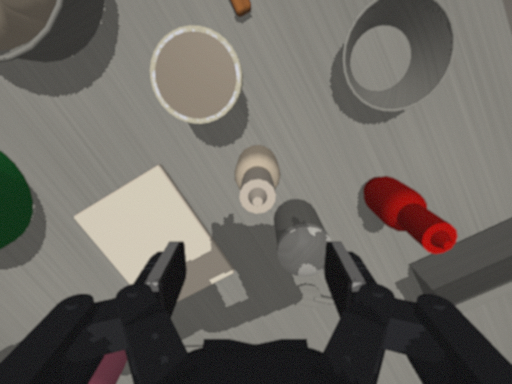

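The bottle cap at (258,197) is centred. The shaker (300,235) and cups (197,75) are about 40 mm clear of the finger paths. Descending.

Request:
carry_out(
  commands=[
    {"delta_pos": [0.001, 0.0015, 0.03], "delta_rot": [-0.003, 0, 0], "claw": 85},
    {"delta_pos": [0.001, 0.0015, 0.065], "delta_rot": [-0.003, 0, 0], "claw": 85},
    {"delta_pos": [0.001, 0.0015, 0.095], "delta_rot": [-0.003, 0, 0], "claw": 85},
    {"delta_pos": [0.001, 0.0015, 0.117], "delta_rot": [-0.003, 0, 0], "claw": 85},
    {"delta_pos": [0.001, 0.0015, 0.117], "delta_rot": [-0.003, 0, 0], "claw": 80},
    {"delta_pos": [0.001, 0.0015, 0.117], "delta_rot": [-0.003, 0, 0], "claw": 50},
    {"delta_pos": [0.001, 0.0015, 0.117], "delta_rot": [-0.003, 0, 0], "claw": 30},
    {"delta_pos": [0.001, 0.0015, 0.117], "delta_rot": [-0.003, 0, 0], "claw": 0},
  ],
  force=50,
)

```text
time: 16.67
eef_pos: [0.6834, -0.0126, 0.1249]
tcp_rot: [0.865, 0.501, 0.002, 0.002]
contact_force: [-0.4, -0.4, -0.1]
opening: 0.382
```

Request:
carry_out(
  commands=[
    {"delta_pos": [0, 0, 0], "delta_rot": [0, 0, 0], "claw": 0},
    {"delta_pos": [0, 0, 0], "delta_rot": [0, 0, 0], "claw": 0},
    {"delta_pos": [0, 0, 0], "delta_rot": [0, 0, 0], "claw": 0},
    {"delta_pos": [0, 0, -0.03], "delta_rot": [0, 0, 0], "claw": 0},
    {"delta_pos": [0, 0, -0.07], "delta_rot": [0, 0, 0], "claw": 0},
    {"delta_pos": [0, 0, -0.11], "delta_rot": [0, 0, 0], "claw": 0},
    {"delta_pos": [0, 0, -0.15], "delta_rot": [0, 0, 0], "claw": 0},
    {"delta_pos": [0, 0, -0.18], "delta_rot": [0, 0, 0], "claw": 0},
  ],
)

```text
time: 17.33
eef_pos: [0.683, -0.0124, 0.3096]
tcp_rot: [0.865, 0.501, 0.004, 0.004]
contact_force: [0.5, -0.5, -0.3]
opening: 0.339
```

Run:
```python
from h import *
now();delta([.594,.319,.30],Rtool(-30,0))
```

```text
t 17.33 pos [ 0.683  -0.0124  0.3096] q [-0.1661  0.2616  1.4956 -0.0009  1.3744  0.3549] z [ 0.0097 -0.0025 -0.9999] jaw -29.8 F [ 0.5 -0.5 -0.3] op 0.339
dpos [ 0.2431 -0.2422  0.0079] drot [ 0.01  -0.003  0.003] deg 0.6 dist 0.343
```

Request:
carry_out(
  commands=[
    {"delta_pos": [0.243, -0.242, 0.005], "delta_rot": [0.01, -0.003, 0.003], "claw": 0},
    {"delta_pos": [0.243, -0.242, 0.005], "delta_rot": [0.01, -0.003, 0.003], "claw": 0},
    {"delta_pos": [0.243, -0.242, 0.005], "delta_rot": [0.01, -0.003, 0.003], "claw": 0},
    {"delta_pos": [0.243, -0.242, 0.005], "delta_rot": [0.01, -0.003, 0.003], "claw": 0},
    {"delta_pos": [0.243, -0.242, 0.005], "delta_rot": [0.01, -0.003, 0.003], "claw": 0},
    {"delta_pos": [0.243, -0.242, 0.005], "delta_rot": [0.01, -0.003, 0.003], "claw": 0},
    {"delta_pos": [0.243, -0.242, 0.005], "delta_rot": [0.01, -0.003, 0.003], "claw": 0},
    {"delta_pos": [0.243, -0.242, 0.005], "delta_rot": [0.01, -0.003, 0.003], "claw": 0},
  ],
)

```text
time: 18.0
eef_pos: [0.5955, 0.3115, 0.3031]
tcp_rot: [0.866, 0.5, -0.0, -0.0]
contact_force: [0.9, -0.6, -1.6]
opening: 0.336
```

Request:
carry_out(
  commands=[
    {"delta_pos": [0.009, -0.009, 0], "delta_rot": [0, 0, 0], "claw": 0},
    {"delta_pos": [0.009, -0.009, 0], "delta_rot": [0, 0, 0], "claw": 0},
    {"delta_pos": [0.009, -0.009, 0], "delta_rot": [0, 0, 0], "claw": 0},
  ],
)

```text
time: 18.25
eef_pos: [0.5918, 0.3242, 0.303]
tcp_rot: [0.866, 0.501, -0.0, 0.0]
contact_force: [-0.1, -0.9, -1.8]
opening: 0.335
```

Run:
```python
from h import *
now();delta([.594,.319,.25],Rtool(-30,0))
```

```text
t 18.25 pos [0.5918 0.3242 0.303 ] q [ 0.3514  0.2519  1.519  -0.001   1.3713  0.8737] z [-0.0002 -0.0011 -1.    ] jaw -29.9 F [-0.1 -0.9 -1.8] op 0.335
dpos [-0.0034  0.0044  0.0531] drot [0.    0.001 0.002] deg 0.1 dist 0.053
```

Request:
carry_out(
  commands=[
    {"delta_pos": [-0.0034, 0.0044, 0.01], "delta_rot": [0, 0, 0], "claw": 0},
    {"delta_pos": [-0.0034, 0.0044, 0.03], "delta_rot": [0, 0, 0], "claw": 0},
    {"delta_pos": [-0.0034, 0.0044, 0.053], "delta_rot": [0, 0, 0], "claw": 0},
    {"delta_pos": [-0.0034, 0.0044, 0.053], "delta_rot": [0, 0, 0], "claw": 0},
    {"delta_pos": [-0.0034, 0.0044, 0.053], "delta_rot": [0, 0, 0], "claw": 0},
  ],
)

```text
time: 18.67
eef_pos: [0.5936, 0.3167, 0.2474]
tcp_rot: [0.866, 0.5, -0.003, 0.0]
contact_force: [-0.1, -0.9, -1.3]
opening: 0.338
```

Run:
```python
from h import *
now();delta([.594,.319,.25],Rtool(-30,0))
for n in('wrist','side','top'): snap(n,n[0]+'15')
for n in('s15','w15'): ringfit(n,C5+((.569,.276),))
e=ctrl.get_state()['eef_pos'];print(e)
for n in('s15','w15'):
    mid=(e[0],e[1],e[2]-.045);p=sel(load(n),mid,h=.09,r=.028);p=p[p[:,2]>.162];m,b=fitb(p,mid);print('held',n,len(p),m,b,'base',m-.075*b,'cap',m+.044*b)
a=load('s15')[0];b=load('w15')[0]
o=np.hstack([cv2.resize(a[60:200,190:340],(400,400)),cv2.resize(b,(400,400))]);cv2.imwrite('pics/c15.png',o[:,:,::-1])
```

```text
t 18.67 pos [0.5936 0.3167 0.2474] q [ 0.34    0.2853  1.5797 -0.0014  1.2823  0.8649] z [-0.005  -0.0032 -1.    ] jaw -30.1 F [-0.1 -0.9 -1.3] op 0.338
dpos [ 0.0022 -0.0009 -0.0027] drot [-0.003  0.005 -0.001] deg 0.3 dist 0.004
s15 127 mid [0.6203 0.2739 0.082 ] b [-0.0521  0.0162  0.9985] cap [0.618  0.2746 0.126 ]
s15 162 mid [0.5937 0.2305 0.0791] b [-0.0058  0.002   1.    ] cap [0.5934 0.2306 0.1231]
s15 129 mid [0.5445 0.3192 0.0798] b [-0.0352 -0.0171  0.9992] cap [0.543  0.3185 0.1237]
s15 154 mid [0.5428 0.2306 0.08  ] b [-0.      0.0109  0.9999] cap [0.5428 0.2311 0.124 ]
s15 155 mid [0.5184 0.2747 0.0799] b [-0.0004  0.0139  0.9999] cap [0.5184 0.2754 0.1239]
s15 150 mid [0.57   0.277  0.0827] b [0.004  0.0181 0.9998] cap [0.5702 0.2778 0.1267]
w15 1304 mid [0.6189 0.2749 0.0802] b [-0.0065  0.0177  0.9998] cap [0.6186 0.2757 0.1242]
w15 57 mid [nan nan nan] b [nan nan nan] cap [nan nan nan]
w15 1262 mid [0.5431 0.3195 0.0801] b [-0.0074  0.0047  1.    ] cap [0.5428 0.3197 0.1241]
w15 0 mid [nan nan nan] b [nan nan nan] cap [nan nan nan]
w15 84 mid [0.5151 0.2745 0.0822] b [0.0873 0.045  0.9952] cap [0.5189 0.2765 0.126 ]
w15 0 mid [nan nan nan] b [nan nan nan] cap [nan nan nan]
[0.5952 0.3184 0.252 ]
held s15 388 [0.5927 0.3167 0.1993] [-0.0019 -0.011   0.9999] base [0.5929 0.3175 0.1243] cap [0.5926 0.3162 0.2433]
held w15 7558 [0.5913 0.3157 0.1988] [ 0.0151 -0.0083  0.9999] base [0.5902 0.3163 0.1239] cap [0.592  0.3153 0.2428]
```

View pics/c15.png

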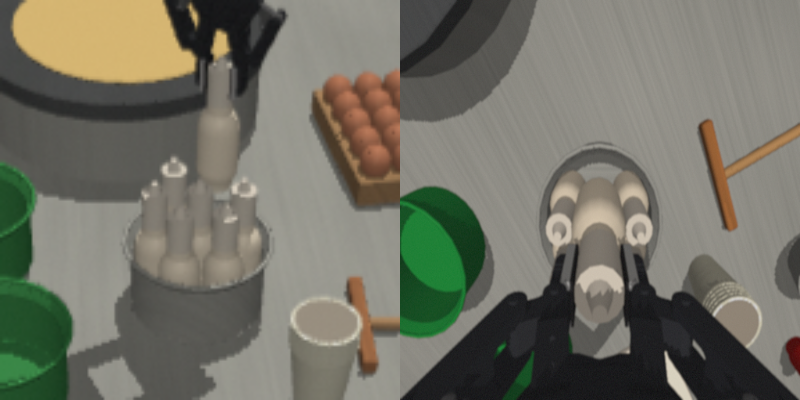

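The held bottle's base is vertical over the open slot. The middle bottle sits about 2.5 mm toward the gap, so I'll aim for radius ~51 mm: bottle at (0.5936,0.3191), TCP ≈ (0.5956,0.320).

Run:
```python
from h import *
now();delta([.5956,.320,.235],Rtool(-30,0))
```

```text
t 18.82 pos [0.5952 0.3184 0.252 ] q [ 0.3416  0.2825  1.5747 -0.0012  1.282   0.8651] z [ 0.0027 -0.0002 -1.    ] jaw -30.0 F [-0.4  0.1 -1.5] op 0.335
dpos [ 0.0016 -0.0005  0.017 ] drot [ 0.002 -0.001  0.   ] deg 0.2 dist 0.017
```

Request:
carry_out(
  commands=[
    {"delta_pos": [0.0016, -0.0005, 0.007], "delta_rot": [0.001, 0, 0], "claw": 0},
    {"delta_pos": [0.0016, -0.0005, 0.017], "delta_rot": [0.001, 0, 0], "claw": 0},
    {"delta_pos": [0.0016, -0.0005, 0.017], "delta_rot": [0.001, 0, 0], "claw": 0},
    {"delta_pos": [0.0016, -0.0005, 0.017], "delta_rot": [0.001, 0, 0], "claw": 0},
    {"delta_pos": [0.0016, -0.0005, 0.017], "delta_rot": [0.001, 0, 0], "claw": 0},
  ],
)

```text
time: 19.23
eef_pos: [0.5954, 0.3201, 0.2346]
tcp_rot: [0.866, 0.5, 0.001, 0.0]
contact_force: [-0.7, -0.2, -1.4]
opening: 0.336
```

Run:
```python
from h import *
now()
for n in('wrist','side'): snap(n,n[0]+'16')
e=ctrl.get_state()['eef_pos'];now()
for n in('s16','w16'):
    mid=(e[0],e[1],e[2]-.045);p=sel(load(n),mid,h=.09,r=.028);p=p[p[:,2]>.158];m,b=fitb(p,mid);print('held',n,len(p),m,b,'base',m-.075*b,'cap',m+.044*b)
ringfit('s16',C5[:1]+C5[2:3]+((.569,.276),))
delta([.5956,.320,.165],Rtool(-30,0))
```

```text
t 19.23 pos [0.5954 0.3201 0.2346] q [ 0.3436  0.2982  1.5874 -0.0004  1.2549  0.8667] z [ 0.0012  0.     -1.    ] jaw -30.0 F [-0.7 -0.2 -1.4] op 0.336
t 19.33 pos [0.5956 0.3202 0.2352] q [ 0.3436  0.2978  1.5868 -0.0004  1.2548  0.8667] z [ 0.0022  0.0004 -1.    ] jaw -30.0 F [-0.1 -0.1 -1.9] op 0.334
held s16 361 [0.594  0.3193 0.184 ] [ 0.0066 -0.0041  1.    ] base [0.5935 0.3196 0.109 ] cap [0.5943 0.3191 0.228 ]
held w16 7393 [0.5934 0.3191 0.1866] [ 0.0076 -0.0101  0.9999] base [0.5928 0.3199 0.1116] cap [0.5937 0.3187 0.2306]
s16 129 mid [0.6185 0.2745 0.0793] b [ 0.0038 -0.      1.    ] cap [0.6187 0.2745 0.1233]
s16 129 mid [0.5448 0.3178 0.0815] b [-0.0284  0.0102  0.9995] cap [0.5435 0.3182 0.1255]
s16 140 mid [0.5687 0.2755 0.0796] b [0.0306 0.0271 0.9992] cap [0.5701 0.2767 0.1236]
dpos [-0.0003 -0.0001  0.0702] drot [ 0.002 -0.001  0.001] deg 0.1 dist 0.07
```

Base at (0.593,0.3197,0.110), which is on target. Lowering.

Request:
carry_out(
  commands=[
    {"delta_pos": [0, 0, 0.015], "delta_rot": [0.001, 0, 0], "claw": 0},
    {"delta_pos": [0, 0, 0.03], "delta_rot": [0.001, 0, 0], "claw": 0},
    {"delta_pos": [0, 0, 0.042], "delta_rot": [0.001, 0, 0], "claw": 0},
    {"delta_pos": [0, 0, 0.052], "delta_rot": [0.001, 0, 0], "claw": 0},
    {"delta_pos": [0, 0, 0.06], "delta_rot": [0.001, 0, 0], "claw": 0},
    {"delta_pos": [0, 0, 0.06], "delta_rot": [0.001, 0, 0], "claw": 0},
  ],
)

```text
time: 19.83
eef_pos: [0.5944, 0.3197, 0.1715]
tcp_rot: [0.866, 0.5, -0.002, -0.001]
contact_force: [-0.5, 0.3, -1.9]
opening: 0.334
```

Request:
carry_out(
  commands=[
    {"delta_pos": [0, 0, 0.006], "delta_rot": [0, 0, 0], "claw": 0},
    {"delta_pos": [0, 0, 0.012], "delta_rot": [0, 0, 0], "claw": 0},
    {"delta_pos": [0, 0, 0.018], "delta_rot": [0, 0, 0], "claw": 0},
    {"delta_pos": [0, 0, 0.018], "delta_rot": [0, 0, 0], "claw": 0},
  ],
)

```text
time: 20.17
eef_pos: [0.5939, 0.3197, 0.1521]
tcp_rot: [0.866, 0.5, -0.002, -0.001]
contact_force: [1.1, 0.3, -2.3]
opening: 0.335
```

Request:
carry_out(
  commands=[
    {"delta_pos": [0.001, 0.001, 0.005], "delta_rot": [0.002, 0, 0], "claw": 0},
    {"delta_pos": [0.001, 0.001, 0.01], "delta_rot": [0.002, 0, 0], "claw": 0},
    {"delta_pos": [0.001, 0.001, 0.015], "delta_rot": [0.002, 0, 0], "claw": 0},
    {"delta_pos": [0.001, 0.001, 0.018], "delta_rot": [0.002, 0, 0], "claw": 0},
    {"delta_pos": [0.001, 0.001, 0.018], "delta_rot": [0.002, 0, 0], "claw": 0},
  ],
)

```text
time: 20.58
eef_pos: [0.5947, 0.3199, 0.1329]
tcp_rot: [0.866, 0.5, -0.003, -0.002]
contact_force: [-0.3, 0.9, -2.2]
opening: 0.334
```

Request:
carry_out(
  commands=[
    {"delta_pos": [0, 0, 0.002], "delta_rot": [0, 0, 0], "claw": 0},
    {"delta_pos": [0, 0, 0.002], "delta_rot": [0, 0, 0], "claw": 0},
  ],
)

```text
time: 20.75
eef_pos: [0.5946, 0.32, 0.1305]
tcp_rot: [0.866, 0.5, -0.003, -0.002]
contact_force: [-0.1, 1.0, -1.4]
opening: 0.332
```

Request:
carry_out(
  commands=[
    {"delta_pos": [0, 0, 0.002], "delta_rot": [0, 0, 0], "claw": 0},
    {"delta_pos": [0, 0, 0.002], "delta_rot": [0, 0, 0], "claw": 0},
  ],
)

```text
time: 20.92
eef_pos: [0.5951, 0.3203, 0.1303]
tcp_rot: [0.866, 0.5, -0.003, -0.002]
contact_force: [-2.2, -0.1, 3.7]
opening: 0.336
```

Floor contact at 0.130, as expected. Releasing and rising.

Request:
carry_out(
  commands=[
    {"delta_pos": [0, 0, -0.001], "delta_rot": [0, 0, 0], "claw": 36},
    {"delta_pos": [0, 0, -0.001], "delta_rot": [0, 0, 0], "claw": 40},
    {"delta_pos": [0, 0, -0.001], "delta_rot": [0, 0, 0], "claw": 44},
    {"delta_pos": [0, 0, -0.001], "delta_rot": [0, 0, 0], "claw": 44},
    {"delta_pos": [0, 0, -0.001], "delta_rot": [0, 0, 0], "claw": 44},
  ],
)

```text
time: 21.33
eef_pos: [0.5951, 0.3202, 0.1311]
tcp_rot: [0.866, 0.5, -0.003, -0.002]
contact_force: [-0.5, -0.3, -0.8]
opening: 0.44
```

Request:
carry_out(
  commands=[
    {"delta_pos": [0, 0, -0.01], "delta_rot": [0, 0, 0], "claw": 44},
    {"delta_pos": [0, 0, -0.025], "delta_rot": [0, 0, 0], "claw": 44},
    {"delta_pos": [0, 0, -0.045], "delta_rot": [0, 0, 0], "claw": 44},
    {"delta_pos": [0, 0, -0.07], "delta_rot": [0, 0, 0], "claw": 44},
    {"delta_pos": [0, 0, -0.11], "delta_rot": [0, 0, 0], "claw": 44},
    {"delta_pos": [0, 0, -0.15], "delta_rot": [0, 0, 0], "claw": 60},
    {"delta_pos": [0, 0, -0.17], "delta_rot": [0, 0, 0], "claw": 80},
    {"delta_pos": [0, 0, -0.17], "delta_rot": [0, 0, 0], "claw": 80},
  ],
)

```text
time: 22.0
eef_pos: [0.599, 0.3212, 0.3122]
tcp_rot: [0.866, 0.5, 0.005, -0.001]
contact_force: [0.4, 0.6, 1.1]
opening: 0.799
```

Run:
```python
from h import *
now()
for n in('wrist','side','top'): snap(n,n[0]+'17')
for n in('s17','w17'): ringfit(n,C5+((.569,.276),(.5935,.319)))
for nm,mid in(('shaker',(.683,-.107)),('cups',(.681,.087))):
    for n in('top0','t17'):
        s=load(n);P=cloud(s);m=(np.linalg.norm(P[...,:2]-np.array(mid),axis=-1)<.05)&(P[...,2]>.09)&(P[...,2]<.12);m[:,:200]=0;print(nm,n,m.sum(),P[m].mean(0))
a=load('s17')[0];b=load('w17')[0]
o=np.vstack([np.hstack([cv2.resize(a[60:200,190:340],(400,300)),cv2.resize(b,(400,300))]),np.hstack([cv2.resize(a,(400,300)),cv2.resize(load('t17')[0],(400,300))])]);cv2.imwrite('pics/c17.png',o[:,:,::-1])
```

```text
t 22.0 pos [0.599  0.3212 0.3122] q [0.3421 0.2524 1.502  0.003  1.3775 0.8648] z [ 0.0081  0.006  -0.9999] jaw -30.0 F [0.4 0.6 1.1] op 0.799
s17 130 mid [0.6185 0.2744 0.0801] b [ 0.006  -0.0008  1.    ] cap [0.6188 0.2744 0.1241]
s17 166 mid [0.5936 0.2319 0.08  ] b [-0.0034 -0.0183  0.9998] cap [0.5934 0.2311 0.124 ]
s17 127 mid [0.5429 0.3182 0.0793] b [-0.0061  0.0055  1.    ] cap [0.5427 0.3184 0.1233]
s17 156 mid [0.5386 0.23   0.0808] b [0.1124 0.0227 0.9934] cap [0.5436 0.231  0.1245]
s17 154 mid [0.5187 0.2748 0.0799] b [-0.0131  0.0041  0.9999] cap [0.5181 0.275  0.1238]
s17 141 mid [0.5701 0.2762 0.0799] b [-0.0012  0.0076  1.    ] cap [0.57   0.2766 0.1239]
s17 116 mid [0.5875 0.3178 0.0803] b [0.0918 0.0411 0.9949] cap [0.5916 0.3196 0.124 ]
w17 819 mid [0.6187 0.276  0.0802] b [ 0.0048 -0.0219  0.9997] cap [0.6189 0.275  0.1241]
w17 810 mid [0.5928 0.2319 0.08  ] b [ 0.0002 -0.0037  1.    ] cap [0.5928 0.2318 0.124 ]
w17 828 mid [0.5428 0.3195 0.08  ] b [0.0017 0.0027 1.    ] cap [0.5428 0.3197 0.124 ]
w17 800 mid [0.5424 0.2321 0.0801] b [ 0.0031 -0.0013  1.    ] cap [0.5426 0.232  0.1241]
w17 824 mid [0.5178 0.2758 0.0801] b [-0.0126  0.0044  0.9999] cap [0.5172 0.276  0.1241]
w17 810 mid [0.5691 0.2774 0.08  ] b [-0.0038 -0.0011  1.    ] cap [0.5689 0.2774 0.124 ]
w17 779 mid [0.5913 0.3207 0.08  ] b [-0.0002 -0.0027  1.    ] cap [0.5913 0.3206 0.124 ]
shaker top0 406 [ 0.6833 -0.107   0.0976]
shaker t17 411 [ 0.6832 -0.1068  0.0974]
cups top0 700 [0.6809 0.0911 0.1095]
cups t17 703 [0.6811 0.0913 0.1097]
```

View pics/c17.png

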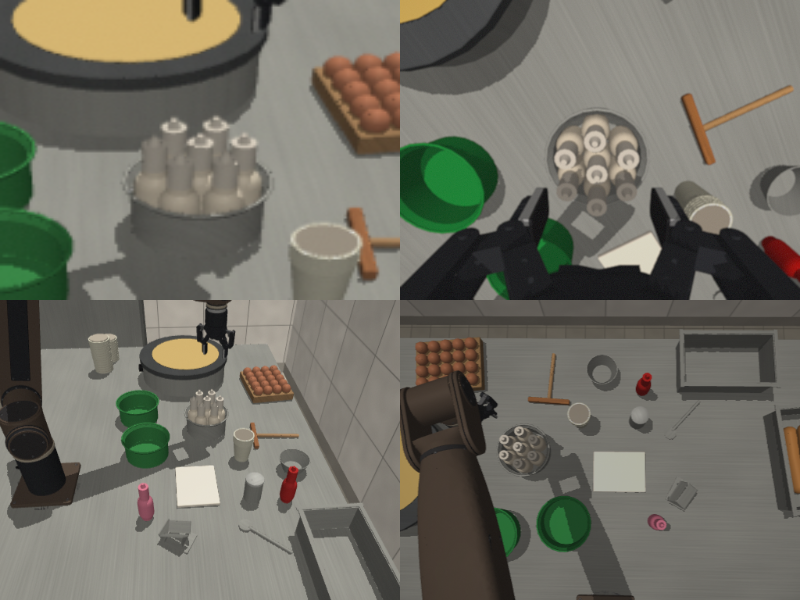

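All seven stand in the pot: wrist fit gives mid z 0.080 for each, tilts ≤1.3°, and the new side bottle at 51 mm radius. Shaker and cups are unmoved. Handing in.

Run:
```python
from h import *
now();print(ctrl.sign_off())
```

```text
t 22.15 pos [0.5961 0.32   0.3016] q [0.342  0.259  1.513  0.003  1.3757 0.8648] z [-0.0067  0.0007 -1.    ] jaw -30.0 F [ 0.3 -0.  -0.6] op 0.8
the job is handed in; nothing more can be done
None
```

All seven bottles now stand upright in the steel pot, and I handed the job in at about 22 s of the 72 s allowed; no verdict was reported.

**What I did**
- I stood the lying bottle up on the white board and let go. It measured about 0.7° tilt with its base at z = 0.012 m.
- I took it again by the cap from above and lowered it into the middle of the pot.
- I took the standing bottle from between the cups and the shaker and lowered it into the side gap.
- I lowered both until I felt the pot floor (about 4 N), released with a small opening and lifted straight up.

**Last checks**
- **Bottles:** the wrist camera shows all seven with their middles 0.080 m above the counter, tilted 1.3° or less. The outer bottles are about 50 mm from the pot's axis, and the middle one about 2–3 mm off it.
- **Bystanders:** the shaker and cups moved less than 1 mm. The spoon and spreader look unmoved, but I checked them only by eye.
- **Robot:** the gripper was open and clear of everything, about 0.15 m above the caps.

**Disagreement:** the side camera gave tilts of 5–7° for two bottles in the pot, one of them the side bottle I placed. It saw only their caps. The wrist camera shows both within about 0.2°, so I trusted that.

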